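# Zero the coffee grinder by feel and set it four clicks coarser

## Robot

A 6-joint arm with a two-finger parallel gripper is mounted at the origin on the work surface; the furniture and walls round the work are solid. World frame = base frame: x ahead of the robot, y to its left, z up, the work surface at z = 0. Lengths are in mm, angles in rad, forces in N, time in s.
With the tool pointing down it reaches from about 300 to 775 mm from the base axis. Payload 14.6 kg.
Tool frame: the origin (TCP) lies on the centre line of the jaws, within the pads' length; the fingertips stand 14 mm ahead of it and the grasp point (between the pads) lies 5 mm behind it; x points along the fingers, z is the direction in which the jaws open and shut, and the axes are right-handed (so a half turn about x gives the same grasp; the last joint's range is limited). The gripper opens to 94 mm and grips with 3 to 60 N. Pads are 16 mm wide; open, the fingers measure 119 mm over their backs; the gripper's body (75 mm by 177 mm) begins 78 mm behind the grasp point.
Start: joints at [-1.308, 0.3, 1.521, -0, 1.321, -0.067], TCP at [178.112, -520.351, 219.446] pointing down, gripper open.
Joint ranges: [-3.03, 3.03], [-0.79, 2.21], [0.23, 2.52], [-1.04, 4.18], [0, 3.07], [-2.55, 2.55]. Speed limits (rad/s): [2.22, 2.22, 2.57, 3.14, 3.14, 3.14].

## Interface

Orientations are given as a 3x3 rotation matrix whose columns are the frame's x, y, z axes.
In Python, from plant import manip, viewer gives the robot as it stands.
- The arm moves only by the shell command python3 -m crank 'ROWS' [FORCE]. ROWS is JSON, a list of rows, each an object of numbers: "dx", "dy", "dz": the shift along the tool's x, y, z in units of 30 mm (1.0 is 30 mm); "rx", "ry", "rz": the turn, a rotation vector about the tool's x, y, z in units of 5 degrees (1.0 is 5 degrees); "fingers": the opening, from 0 (shut) to 1 (fully open). A call has 1 to 10 rows; each row is the pose to reach, as a shift and turn from the pose commanded when the call began, along the tool's axes at that moment; what a row does not reach only later rows make up. A row lasts 1/8 s, in which the tool goes at most 62.5 mm and 10.7 degrees, less where a joint would pass 70% of its speed; a pose out of reach is approached as far as the arm can. A call with a gripper value outside its range is refused whole. The fingers move at their own pace and stop on an object; FORCE is the grip in N (left out, the last holds). Time passes only in rows, so rows that repeat a pose let the fingers close. It gives the time, the measured TCP pose, the force and the opening at its end, in the units of the state.
- manip.read_state(): the state, without advancing time (a new reading comes with each control period).
- viewer.read_camera(name): name is "scene" or "top" or "wrist"; returns the picture (480x640x3 uint8, red, green, blue); there is no depth.
- viewer.camera_info(name): a dict with "fx", "fy", "cx", "cy" (pixels), "k1" (the pictures are not rectified: a ray, as slopes to the right and down, at radius r is drawn at 1 + k1 r^2 times it, then the intrinsics apply), "xyz" and "orientation" of the camera in the world. Camera axes: x right, y down, z forward; pixel columns grow to the right and rows downward; lengths in mm; the calibration is good to about 2 mm. A picture is of the moment at which its call begins: read the wrist's pose just before it. camera_info takes no time and is no camera call; for the wrist camera it gives the pose at the moment of the call.
- manip.finish_job(): hands the job in, once; it reports no verdict.
The state is a dict: "time_s": time; "qpos": joint angles; "dq": joint speeds; "tau": joint torques, N m; "tcp_pos": TCP position; "orientation": TCP orientation; "ft_force": force on the tool from outside, world axes, zero at the start; "torque": the same for the moment, N m; "gripper_width": opening from 0.0 (shut) to 1.0 (fully open).
Only numpy, scipy, OpenCV 4.12 (cv2) and the standard library are available. Lean on these libraries where they do the work, as an engineer would, in place of code of your own. Each camera call takes 0.05 s, during which the arm holds its last target.

## Task

The coffee grinder has just been cleaned and put together again, so the marks round its dial no longer tell the true setting. Turn the dial clockwise, gently, until you feel the burrs meet and it stops (do not force it), then turn it back counter-clockwise exactly four clicks and let it rest in that click. Then put the bean hopper back on the grinder's collar, upright and fully down, without pressing hard, and leave the things around it as they are.

Things in the scene. Friction and masses are not known exactly. Their poses are not given: they have to be found in the camera images.
- grinder: electric coffee grinder, dark grey, fixed to the table; base 150 x 116 mm. Origin: centre of its underside, on the upright axis of chamber, dial and collar; z up, -x is the front with the steel catch cup. Heights over the origin: chamber of radius 51 mm up to 146 mm, sloping in to 158 mm; neck of radius 23.5 mm from 158 to 172 mm; black six-sided dial from 172 to 196 mm; collar top at 210 mm
- collar_top (a point): centre of the top of the grinder's aluminium collar, on the axis, 210 mm above the grinder's origin; the collar is 34 mm in diameter, does not turn, stands up 14 mm out of the dial and has a top edge bevelled 2.5 mm. The hopper's skirt goes over it
- dial_grip (a point): centre of the black dial, on its upright axis half-way up; its axes turn with it. The dial is 24 mm high, a hexagon 54 mm across its flats with upright ridges on its six corners (at 0, 60, 120.. degrees from its x axis), 69 mm over opposite ridges, 27 mm clear between neighbours. From above, fingers go on two opposite flats, between the ridges, and then cannot slip round
- dial_mark (a point): the white line on one ridge of the dial, at the ridge's top, 34.5 mm from the axis on the dial's -x side; it turns with the dial. Since the reassembly its place against the white scale marks on the grinder says nothing about where the stop is. The stop acts 23.5 mm from the axis and is harmed by more than 25 N there, about 0.6 N m of turning moment
- dial (a joint): dial angle (rad), growing counter-clockwise seen from above. It clicks every 20 degrees (0.349 rad), about 0.1 N m, and pulls itself into the nearest click when let go. Clockwise it ends at a hard stop, 0.6 to 1.5 rad (2 to 4 clicks) from the start, at an unknown angle. The last click before the stop is zero: the stop is felt 2 degrees past it, and clicks are counted from it
- hopper_center (a point): centre (half-way up) of the loose bean hopper, 109 mm tall, about 140 g, standing upright on the table: black skirt below, clear bowl 76 mm wide, black lid 79 mm wide and fixed, whose top is 28.5 mm above this point, and a knob on the lid. When it is fully down on the collar this point is 252.5 mm above the grinder's origin
- hopper_knob (a point): centre of the round black knob on the hopper's lid, 20 mm in diameter and 26 mm high, to grip it by from above; 41.5 mm above the hopper's centre; the lid's top is 13 mm below this point
- hopper_foot (a point): centre of the hopper's lower edge, 54.5 mm below its centre: a black skirt, outside 44 mm, inside 37.5 mm, 12 mm deep, open below, which goes over the 34 mm collar with 1.75 mm to spare all round; fully down, its inner roof lies on the collar's top and the lower edge is 12 mm below the collar's top, 2 mm clear of the dial
- scale: bystander: flat digital kitchen scale 145 x 200 x 20 mm, origin under its centre
- espresso_cup: bystander: white espresso cup 62 x 87 x 51 mm, on the scale, origin under its centre
- mug: bystander: white mug 91 mm tall, origin under its centre
- honey_jar: bystander: honey jar with red lid, 60 mm wide, 85 mm tall, origin under its centre
- scoop: bystander: metal measuring spoon 147 mm long, lying, origin under its centre
- cleaning_brush: bystander: small round cleaning brush 150 mm long, lying, wooden handle, origin at its underside
There are look-alikes about, which are no part of the job. Of the things that look like the grinder, the larger one is meant.

How it is judged (in metres and radians):
On the way, in this order (a step that is already met when the one before it is completed fails the run):
1. the dial is held against the burr stop (at least 2 N there) (contact force between burr_tooth and burr_stop above 2 N), for 0.1 s.
2. the dial rests four clicks counter-clockwise of zero (distance between ball and notch4 below 0.002 m), for 0.3 s.
3. the hopper sits fully down on the collar (horizontal distance between hopper_center and grinder below 0.004 m and z of hopper_center in the frame of grinder between 0.249 and 0.255 m), for 0.2 s.
At the end, for the whole second after the job is handed in: The dial rests in the fourth click counter-clockwise of zero (within about a third of a click). The hopper is on the collar: within 4 mm of its axis, its centre 249 to 255 mm above the grinder's origin, upright within 0.06 rad, released and at rest (all of step 3 and distance between ball and notch4 below 0.002 m and angle between hopper_center's own z axis and vertical below 0.06 rad and linear speed of hopper below 0.02 m/s and velocity of joint dial below 0.05 rad/s); the robot touches nothing.
It fails at once if the burr stop is forced (over 25 N between the dial's tooth and the stop, about 0.6 N m on the dial) (contact force between burr_tooth and burr_stop above 25 N).
It fails at once if the hopper is pressed or dropped hard on the grinder (over 25 N) (contact force between hopper and grinder above 25 N).
It fails at once if a bystander is moved by more than 20 mm (distance of any of scale, espresso_cup, mug, honey_jar, scoop, cleaning_brush from where it was at the start of the episode above 0.02 m).
It also fails if it takes over 69 s, if anything falls off the work surface, if the arm or the gripper's body presses on something with over 40 N, if the wrist force passes 120 N, or if a joint passes its speed limit or range.

## Working session

There is one attempt and no reset: what is moved stays moved. The work goes in short steps, Python scripts to look and compute and a shell command to move; the robot and the scene stay as the last step left them, time stands still between calls to the robot, and variables do not carry over. Pictures are saved under pics/ and viewed, and the job is handed in when it is done.

```bash
ls; mkdir -p pics; python3 - <<'E'
from plant import manip, viewer
import cv2
s=manip.read_state(); print({k:(v if not hasattr(v,'tolist') else v.tolist()) for k,v in s.items()})
for n in ("scene","top","wrist"):
    print(n,viewer.camera_info(n))
    im=viewer.read_camera(n); cv2.imwrite(f"pics/{n}0.png",im[:,:,::-1])
E
```

```text
pics
{'time_s': 0.0, 'qpos': [-1.307620790423675, 0.3004975099598367, 1.5215558785177024, -6.256931931327788e-06, 1.3207039731726011, -0.06656744147254683], 'dq': [-0.00023656259912304184, -9.622773604502007e-05, 0.0007181437949875748, 0.0008438117237836527, -0.0009746308810290544, -0.0008575120033449914], 'tau': [0.0007351048043346964, -53.18115592002869, -35.273094177246094, 0.07087373407557607, 0.024377694935537875, -7.97226971371856e-05], 'tcp_pos': [178.04058763369284, -520.1345068413527, 218.88249676972632], 'orientation': [[-0.0003088500134723428, 0.9461251069831129, 0.32380115278958216], [0.0011230283441738386, 0.32380129220608483, -0.9461244431748964], [-0.9999993217092735, 7.142732543778442e-05, -0.001162531345736761]], 'ft_force': [-0.5018475450522107, 0.1433952667861246, -0.5215515762518635], 'torque': [0.04653193614370123, -0.012398698415408664, -0.03248699735647394], 'gripper_width': 1.0005506074589048}
scene {'fx': 599.3155682306706, 'fy': 599.3155682306706, 'cx': 323.9316281634137, 'cy': 250.11215284206673, 'k1': -0.17059887570751936, 'xyz': array([-358.75108352, -658
[... 239 characters left out ...]
233, 'cx': 317.1163339218675, 'cy': 232.31900337094072, 'k1': -0.018309474089868424, 'xyz': array([ 367.75143681,  -57.63684898, 1436.10099926]), 'orientation': array([[-0.00767851, -0.99482   ,  0.10136176],
       [-0.99971212,  0.00994121,  0.02183683],
       [-0.02273137, -0.10116491, -0.99460995]])}
wrist {'fx': 335.1370825607409, 'fy': 335.1370825607409, 'cx': 321.42198964674884, 'cy': 232.0813596937658, 'k1': 0.020533941045187725, 'xyz': array([ 254.57463179, -493.81745891,  383.81510361]), 'orientation': array([[ 3.23845448e-01, -9.10211093e-01, -2.58147036e-01],
       [-9.46109985e-01, -3.11600432e-01, -8.82103570e-02],
       [-1.48682548e-04,  2.72802011e-01, -9.62070185e-01]])}
```

View pics/scene0.png

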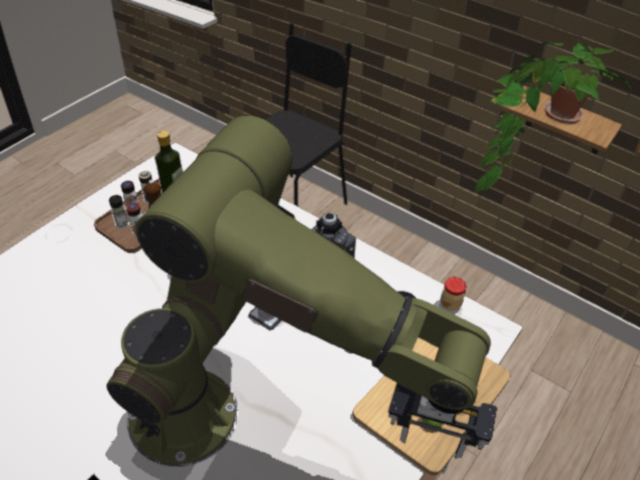

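View pics/top0.png

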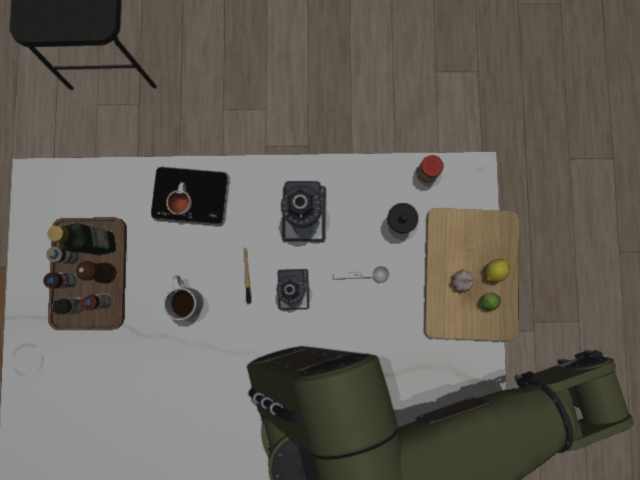

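View pics/wrist0.png

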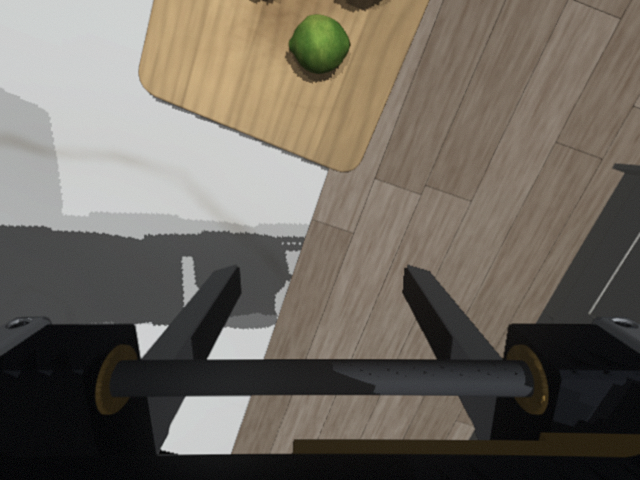

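The top view shows the large grinder near (302,203), a small look-alike at (291,289), the hopper at (403,217), the jar at (430,168) and the scoop at (365,275). I'll zoom in to measure these.

```bash
cat > h.py <<'E'
import numpy as np, cv2
from plant import manip, viewer
def ray(info,u,v):
    xd=np.array([(u-info['cx'])/info['fx'],(v-info['cy'])/info['fy']]); x=xd.copy()
    for _ in range(30): x=xd/(1+info['k1']*(x@x))
    d=info['orientation']@np.array([x[0],x[1],1.]); return info['xyz'],d
def onz(info,u,v,z):
    o,d=ray(info,u,v); return o+d*(z-o[2])/d[2]
def proj(info,p):
    c=info['orientation'].T@(np.asarray(p,float)-info['xyz']); x=c[:2]/c[2]; x=x*(1+info['k1']*(x@x))
    return x[0]*info['fx']+info['cx'],x[1]*info['fy']+info['cy']
def st():
    s=manip.read_state(); return s
E
python3 - <<'E'
import cv2
im=cv2.imread('pics/top0.png')
cv2.imwrite('pics/topz.png',cv2.resize(im[165:255,260:350],(720,720),interpolation=cv2.INTER_CUBIC)[:600])
cv2.imwrite('pics/topz2.png',cv2.resize(im[180:250,370:440],(560,560),interpolation=cv2.INTER_CUBIC))
E
```

```text
(no output)
```

View pics/topz.png

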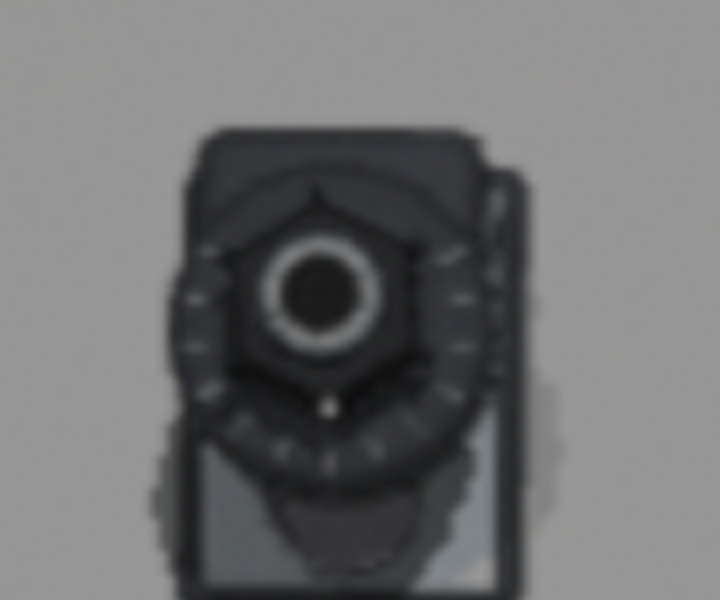

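View pics/topz2.png

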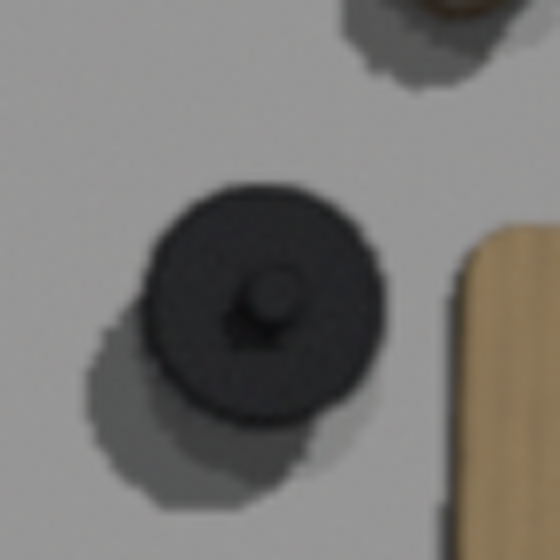

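```bash
python3 - <<'E'
from h import *
i=viewer.camera_info('top')
c=onz(i,299.6,201.4,210); m=onz(i,300.7,215.4,196)
print('collar',c,'mark',m,np.linalg.norm((m-c)[:2]),np.degrees(np.arctan2(*(m-c)[1::-1])))
print('lid',onz(i,402.7,217.7,83),'knob',onz(i,404.1,216.2,109), 'lidR', np.linalg.norm(onz(i,418,217.7,83)-onz(i,388,217.7,83)))
# scale bars on grinder: base corners
print('jar',onz(i,430,167,85))
print(proj(i,[c[0],c[1],0]))
E
```

```text
collar [564.75469646   9.1228179  210.        ] mark [534.05689475   7.46732326 196.        ] 30.74240869575967 -176.91309940436867
lid [ 540.60698651 -244.46499133   83.        ] knob [ 540.99568786 -244.42554492  109.        ] lidR 75.60194206110866
jar [ 669.69141614 -316.65834291   85.        ]
(np.float64(303.8952261882573), np.float64(213.74111525792898))
```

Hopper at (541,-244) and collar at (565,9). The mark bearing of -177° puts flat normals at about -27, 33 and 93°. I'll grip with yaw_z at about -27°, which gives q6 of about 27° and leaves room to turn about 88° clockwise. Next I work out the approach.

```bash
cat >> h.py <<'E'
def rel(target,yaw=None,cmdpos=None,cmdR=None):
    s=st(); R=np.array(s['orientation']) if cmdR is None else cmdR; p=np.array(s['tcp_pos']) if cmdpos is None else np.array(cmdpos)
    d=R.T@(np.array(target,float)-p)/30
    cy=np.degrees(np.arctan2(R[1,2],R[0,2]))
    print('t',round(s['time_s'],2),'tcp',p.round(1),'yawz',cy.round(2),'F',np.round(s['ft_force'],2),'T',np.round(s['torque'],3),'w',round(s['gripper_width'],3))
    print('dxyz',d.round(3),'rx',None if yaw is None else round(((cy-yaw+180)%360-180)/5,3))
    return s
E
python3 - <<'E'
from h import *
rel([565,9,290],-27)
E
```

```text
t 0.15 tcp [ 178.1 -520.2  219. ] yawz -71.1 F [-0.19  0.54 -0.49] T [-0.019  0.069 -0.055] w 1.002
dxyz [ -2.353  17.915 -12.514] rx -8.821
```

```bash
python3 -m crank '[{"dx":-2.35,"dy":2,"dz":-1.4,"rx":-1.5,"fingers":1},{"dx":-2.35,"dy":17.9,"dz":-12.5,"rx":-8.8,"fingers":1},{"dx":-2.35,"dy":17.9,"dz":-12.5,"rx":-8.8,"fingers":1},{"dx":-2.35,"dy":17.9,"dz":-12.5,"rx":-8.8,"fingers":1},{"dx":-2.35,"dy":17.9,"dz":-12.5,"rx":-8.8,"fingers":1},{"dx":-2.35,"dy":17.9,"dz":-12.5,"rx":-8.8,"fingers":1},{"dx":-2.35,"dy":17.9,"dz":-12.5,"rx":-8.8,"fingers":1},{"dx":-2.35,"dy":17.9,"dz":-12.5,"rx":-8.8,"fingers":1},{"dx":-2.35,"dy":17.9,"dz":-12.5,"rx":-8.8,"fingers":1},{"dx":-2.35,"dy":17.9,"dz":-12.5,"rx":-8.8,"fingers":1}]' 25; python3 - <<'E'
from h import *
s=rel([565,9,290],-27); print(s['qpos'])
E
```

```text
t 0.15 tcp [ 178.1 -520.2  219. ] yawz -71.1 F [-0.19  0.54 -0.49] T [-0.019  0.069 -0.055] w 1.002
dxyz [ -2.353  17.915 -12.514] rx -8.821
[-1.30761222e+00  3.00348799e-01  1.52141771e+00  3.74672378e-05
  1.32070727e+00 -6.66166221e-02]validation failed for argument at $[0]...
```

```bash
python3 -m crank '[{"dx":-2.0,"dy":0.0,"dz":0.0,"rx":0.0,"ry":0.0,"rz":0.0,"fingers":1.0}]' 25; echo; echo rc $?
```

```text
time_s: 0.28
tcp_pos: [177.7, -519.0, 276.3]
orientation: [[-0.002, 0.946, 0.324], [0.008, 0.324, -0.946], [-1.0, 0.001, -0.008]]
ft_force: [-0.0, 0.3, 1.2]
gripper_width: 1.002

rc 0
```

```bash
python3 -m crank --help; python3 -m crank '[{"dx":-2.0,"fingers":1.0}]'; python3 - <<'E'
from h import *
s=rel([565,9,290],-27)
E
```

```text
t 0.28 tcp [ 177.7 -519.   276.3] yawz -71.11 F [-0.01  0.26  1.23] T [0.001 0.041 0.01 ] w 1.002
dxyz [ -0.342  17.913 -12.476] rx -8.821invalid input: not JSON, or not a number
validation failed for argument at $[0]...
```

```bash
python3 -m crank '[{"dx":-0.35,"dy":18.0,"dz":-12.5,"rx":-8.8,"ry":0,"rz":0,"fingers":1},{"dx":-0.35,"dy":18.0,"dz":-12.5,"rx":-8.8,"ry":0,"rz":0,"fingers":1},{"dx":-0.35,"dy":18.0,"dz":-12.5,"rx":-8.8,"ry":0,"rz":0,"fingers":1},{"dx":-0.35,"dy":18.0,"dz":-12.5,"rx":-8.8,"ry":0,"rz":0,"fingers":1},{"dx":-0.35,"dy":18.0,"dz":-12.5,"rx":-8.8,"ry":0,"rz":0,"fingers":1},{"dx":-0.35,"dy":18.0,"dz":-12.5,"rx":-8.8,"ry":0,"rz":0,"fingers":1},{"dx":-0.35,"dy":18.0,"dz":-12.5,"rx":-8.8,"ry":0,"rz":0,"fingers":1},{"dx":-0.35,"dy":18.0,"dz":-12.5,"rx":-8.8,"ry":0,"rz":0,"fingers":1}]' 25; python3 - <<'E'
from h import *
s=rel([565,9,290],-27); print(s['qpos'])
i=viewer.camera_info('wrist'); print(i); cv2.imwrite('pics/w1.png',viewer.read_camera('wrist')[:,:,::-1])
E
```

```text
time_s: 1.27
tcp_pos: [475.1, -115.6, 287.5]
orientation: [[0.0, 0.456, 0.89], [-0.0, 0.89, -0.456], [-1.0, -0.0, 0.0]]
ft_force: [0.3, -0.9, 0.3]
gripper_width: 0.999
t 1.27 tcp [ 475.1 -115.6  287.5] yawz -27.1 F [ 0.29 -0.9   0.32] T [-0.045 -0.022 -0.029] w 0.999
dxyz [-0.084  5.064  0.774] rx -0.021
[-3.13661443e-01  1.16064034e-01  1.58440083e+00 -5.51306829e-05
  1.44101750e+00  1.59408874e-01]
{'fx': 335.1370825607409, 'fy': 335.1370825607409, 'cx': 321.42198964674884, 'cy': 232.0813596937658, 'k1': 0.020533941045187725, 'xyz': array([512.59243789, -44.13981435, 452.35417768]), 'orientation': array([[ 8.90190809e-01, -4.38372132e-01, -1.24057234e-01],
       [-4.55587514e-01, -8.56202999e-01, -2.43631776e-01],
       [ 5.83205318e-04,  2.73397694e-01, -9.61900910e-01]])}
```

```bash
sleep 0; ls pics
```

```text
scene0.png
top0.png
topz.png
topz2.png
w1.png
wrist0.png
```

View pics/w1.png

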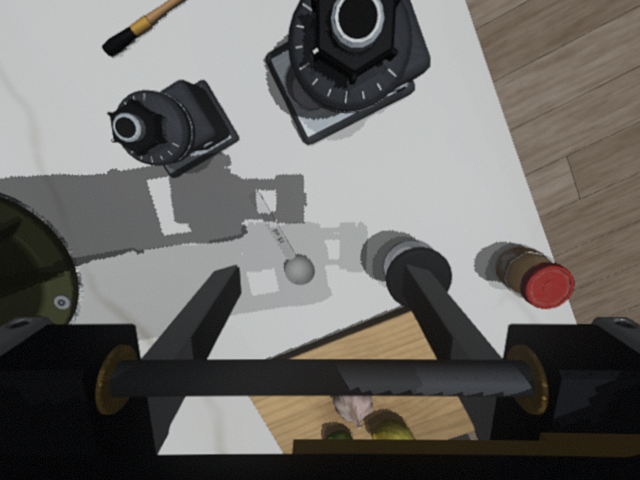

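```bash
python3 -m crank '[{"dx":-0.1,"dy":5.05,"dz":0.78,"rx":0,"ry":0,"rz":0,"fingers":1},{"dx":-0.1,"dy":5.05,"dz":0.78,"rx":0,"ry":0,"rz":0,"fingers":1},{"dx":-0.1,"dy":5.05,"dz":0.78,"rx":0,"ry":0,"rz":0,"fingers":1},{"dx":-0.1,"dy":5.05,"dz":0.78,"rx":0,"ry":0,"rz":0,"fingers":1}]' 25; python3 - <<'E'
from h import *
s=rel([565,9,290],-27); print(s['qpos'])
i=viewer.camera_info('wrist'); im=viewer.read_camera('wrist')[:,:,::-1]; cv2.imwrite('pics/w2.png',im)
print(i['xyz'],i['orientation'],proj(i,[565,9,210]),proj(i,[534,7.5,196]))
np.save('w2R',i['orientation']);np.save('w2x',i['xyz'])
E
```

```text
time_s: 1.82
tcp_pos: [564.5, 7.9, 289.6]
orientation: [[-0.001, 0.453, 0.891], [0.0, 0.891, -0.453], [-1.0, -0.0, -0.001]]
ft_force: [0.3, 0.3, 0.2]
gripper_width: 1.0
t 1.82 tcp [564.5   7.9 289.6] yawz -26.96 F [0.32 0.35 0.22] T [-0.04  -0.062 -0.04 ] w 1.0
dxyz [-0.013  0.039 -0.001] rx 0.007
[-5.08185698e-02  2.91101942e-01  1.37049418e+00  5.48681931e-05
  1.48129048e+00  4.19790937e-01]
[602.04031376  79.49811845 454.43488609] [[ 8.91266533e-01 -4.35952576e-01 -1.24857197e-01]
 [-4.53479147e-01 -8.57299769e-01 -2.43708371e-01]
 [-7.94753537e-04  2.73829250e-01 -9.61777994e-01]] (np.float64(320.31426058835837), np.float64(244.67382965206778)) (np.float64(287.49797296566294), np.float64(257.25459477753725))
```

View pics/w2.png

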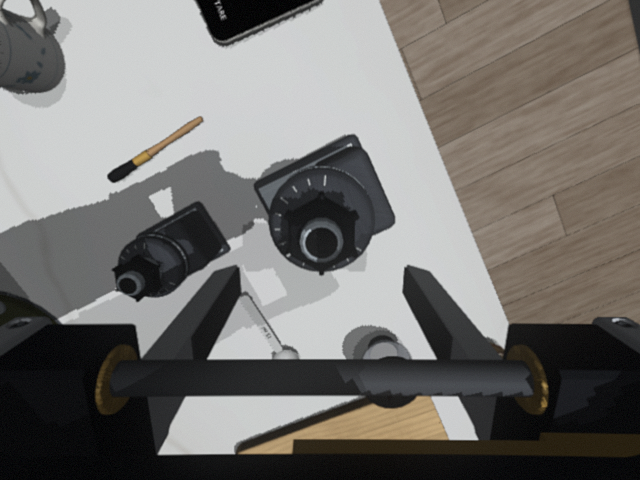

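```bash
python3 - <<'E'
import cv2
im=cv2.imread('pics/w2.png')[180:290,250:390]
im=cv2.convertScaleAbs(im,alpha=2.0,beta=20)
cv2.imwrite('pics/w2z.png',cv2.resize(im,(700,550),interpolation=cv2.INTER_CUBIC))
E
```

```text
(no output)
```

View pics/w2z.png

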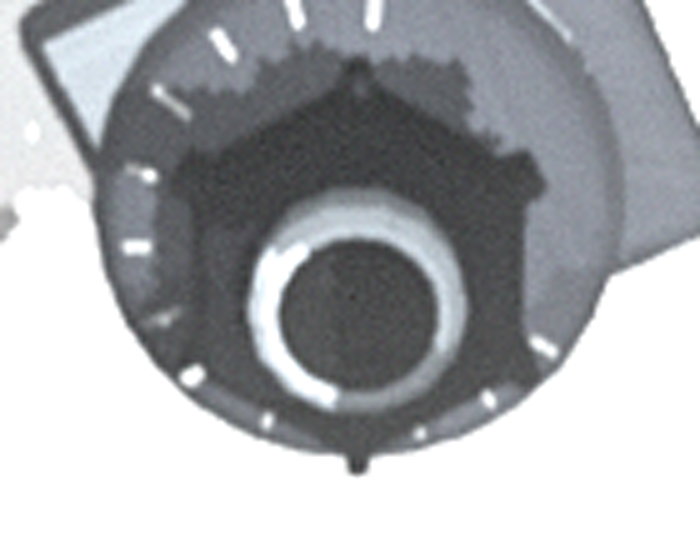

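```bash
python3 - <<'E'
from h import *
i=viewer.camera_info('wrist'); i['xyz']=np.load('w2x.npy'); i['orientation']=np.load('w2R.npy')
c=onz(i,321.6,242.8,210); print(c)
t=onz(i,250+358/5,180+68/5,196); b=onz(i,250+357/5,180+462/5,196); print(t,b,np.linalg.norm(t-b),(t+b)/2,np.degrees(np.arctan2(*(t-b)[1::-1])))
m=onz(i,250+193/5-.4,180+376/5-.4,196);print(m,np.linalg.norm((m-c)[:2]),np.degrees(np.arctan2(*(m-c)[1::-1])))
E
```

```text
[566.56172998   9.89659513 210.        ]
[582.69690657  41.62888058 196.        ] [552.69650517 -16.98888207 196.        ] 65.8488130628665 [567.69670587  12.31999926 196.        ] 62.89676472567899
[535.52979939   9.11279613 196.        ] 31.041827546073836 -178.55314098687631
```

```bash
python3 - <<'E'
from h import *
rel([566,9.7,180],-27.1)
E
```

```text
t 1.88 tcp [564.    6.8 289.9] yawz -27.04 F [-0.65  0.14  0.58] T [-0.071 -0.063 -0.054] w 0.999
dxyz [3.662 0.118 0.018] rx 0.013
```

```bash
python3 -m crank '[{"dx":1.6,"dy":0.1,"dz":0.02,"rx":0,"ry":0,"rz":0,"fingers":1},{"dx":2.3,"dy":0.1,"dz":0.02,"rx":0,"ry":0,"rz":0,"fingers":1},{"dx":2.3,"dy":0.1,"dz":0.02,"rx":0,"ry":0,"rz":0,"fingers":1},{"dx":2.3,"dy":0.1,"dz":0.02,"rx":0,"ry":0,"rz":0,"fingers":1}]' 25; python3 - <<'E'
from h import *
for k in range(3): s=rel([566,9.7,180],-27.1)
i=viewer.camera_info('wrist'); im=viewer.read_camera('wrist')[:,:,::-1]; cv2.imwrite('pics/w3.png',im[160:480,120:520])
print(proj(i,[566,9.7,210]),np.array(i['xyz'])-s['tcp_pos'])
E
```

```text
time_s: 2.38
tcp_pos: [566.2, 8.3, 222.9]
orientation: [[0.002, 0.456, 0.89], [-0.0, 0.89, -0.456], [-1.0, 0.001, 0.002]]
ft_force: [0.1, 0.1, 0.3]
gripper_width: 1.0
t 2.38 tcp [566.2   8.3 222.9] yawz -27.15 F [0.07 0.14 0.29] T [-0.04  -0.024  0.046] w 1.0
dxyz [ 1.429  0.037 -0.03 ] rx -0.01
t 2.38 tcp [566.2   8.3 222.9] yawz -27.15 F [0.07 0.14 0.29] T [-0.04  -0.024  0.046] w 1.0
dxyz [ 1.429  0.037 -0.03 ] rx -0.01
t 2.38 tcp [566.2   8.3 222.9] yawz -27.15 F [0.07 0.14 0.29] T [-0.04  -0.024  0.046] w 1.0
dxyz [ 1.429  0.037 -0.03 ] rx -0.01
(np.float64(318.4177143672291), np.float64(280.77695108700743)) [ 37.26746096  71.49417987 164.92530126]
```

View pics/w3.png

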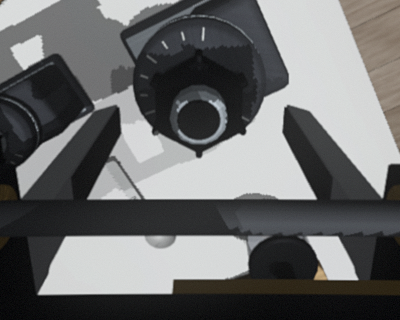

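```bash
python3 -m crank '[{"dx":1.43,"dy":0.05,"dz":-0.02,"rx":0,"ry":0,"rz":0,"fingers":1},{"dx":1.43,"dy":0.05,"dz":-0.02,"rx":0,"ry":0,"rz":0,"fingers":1},{"dx":1.43,"dy":0.05,"dz":-0.02,"rx":0,"ry":0,"rz":0,"fingers":1}]' 25; python3 - <<'E'
from h import *
for k in range(1): s=rel([566,9.7,180],-27.1)
i=viewer.camera_info('wrist'); im=viewer.read_camera('wrist')[:,:,::-1]; cv2.imwrite('pics/w4.png',im[160:480,120:520])
print(proj(i,[566,9.7,210]),proj(i,s['tcp_pos']))
E
```

```text
time_s: 2.8
tcp_pos: [566.8, 10.5, 180.5]
orientation: [[0.002, 0.456, 0.89], [-0.0, 0.89, -0.456], [-1.0, 0.001, 0.002]]
ft_force: [-0.8, -0.2, -1.1]
gripper_width: 1.003
t 2.8 tcp [566.8  10.5 180.5] yawz -27.11 F [-0.85 -0.17 -1.08] T [-0.027 -0.115 -0.054] w 1.003
dxyz [ 0.015 -0.036 -0.011] rx -0.001
(np.float64(318.8769333797978), np.float64(323.7760239245114)) (np.float64(319.7681398232973), np.float64(292.54270202696296))
```

View pics/w4.png

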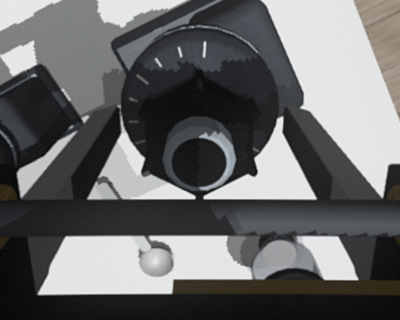

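Centred over the dial, with the collar at (320,323) against a prediction of (319,324). Closing on the dial.

```bash
python3 -m crank '[{"dx":0,"dy":0,"dz":0,"rx":0,"ry":0,"rz":0,"fingers":0.45},{"dx":0,"dy":0,"dz":0,"rx":0,"ry":0,"rz":0,"fingers":0.45},{"dx":0,"dy":0,"dz":0,"rx":0,"ry":0,"rz":0,"fingers":0.45},{"dx":0,"dy":0,"dz":0,"rx":0,"ry":0,"rz":0,"fingers":0.45},{"dx":0,"dy":0,"dz":0,"rx":0,"ry":0,"rz":0,"fingers":0.45}]' 25; python3 - <<'E'
from h import *
rel([566,9.7,180],-27.1)
E
```

```text
time_s: 3.48
tcp_pos: [565.6, 10.9, 178.6]
orientation: [[-0.002, 0.456, 0.89], [0.0, 0.89, -0.456], [-1.0, -0.0, -0.002]]
ft_force: [-5.6, 2.0, 3.9]
gripper_width: 0.658
t 3.48 tcp [565.6  10.9 178.6] yawz -27.1 F [-5.62  2.04  3.85] T [ 0.347  1.016 -0.03 ] w 0.658
dxyz [-0.045 -0.029  0.029] rx -0.0
```

```bash
python3 -m crank '[{"dx":0,"dy":0,"dz":0,"rx":0,"ry":0,"rz":0,"fingers":0.45},{"dx":0,"dy":0,"dz":0,"rx":0,"ry":0,"rz":0,"fingers":0.45},{"dx":0,"dy":0,"dz":0,"rx":0,"ry":0,"rz":0,"fingers":0.45}]' 25; python3 - <<'E'
from h import *
rel([566,9.7,180],-27.1)
i=viewer.camera_info('wrist'); im=viewer.read_camera('wrist')[:,:,::-1]; cv2.imwrite('pics/w5.png',im[160:480,120:520])
E
```

```text
time_s: 3.85
tcp_pos: [565.6, 10.9, 178.6]
orientation: [[-0.002, 0.455, 0.89], [0.0, 0.89, -0.455], [-1.0, -0.0, -0.002]]
ft_force: [-6.6, 1.2, 4.1]
gripper_width: 0.656
t 3.85 tcp [565.6  10.9 178.6] yawz -27.1 F [-6.56  1.22  4.11] T [ 0.324  0.981 -0.059] w 0.656
dxyz [-0.045 -0.03   0.03 ] rx 0.001
```

View pics/w5.png

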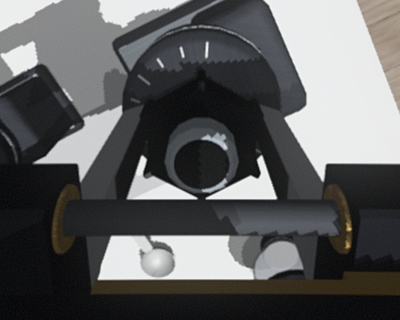

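```bash
python3 - <<'E'
import cv2
im=cv2.imread('pics/w5.png')[60:240,90:320]
im=cv2.convertScaleAbs(im,alpha=2.8,beta=20)
cv2.imwrite('pics/w5z.png',cv2.resize(im,(766,600),interpolation=cv2.INTER_CUBIC))
E
```

```text
(no output)
```

View pics/w5z.png

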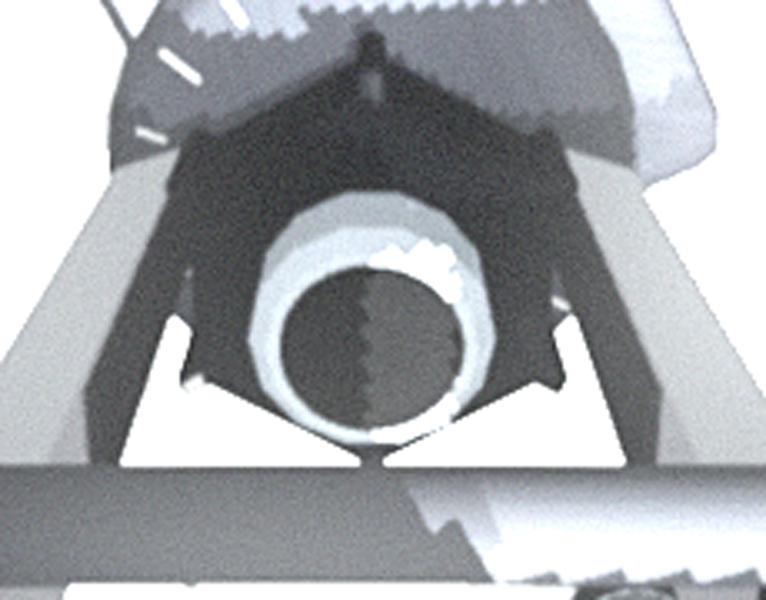

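```bash
python3 - <<'E'
from h import *
s=st(); i=viewer.camera_info('wrist'); R=np.array(s['orientation']); p=np.array(s['tcp_pos'])
im=cv2.convertScaleAbs(cv2.imread('pics/w5.png'),alpha=2.5,beta=20)
im=cv2.resize(im,(800,640))
def dot(P,col):
    u,v=proj(i,P); cv2.circle(im,(int((u-120)*2),int((v-160)*2)),3,col,-1)
for sy in(-8,8):
  for sz in(-31,31):
    for d in (14,-10): dot(p+R@np.array([d,sy,sz]),(0,0,255))
c=np.array([566,10,196.])
for k in range(6):
    a=np.radians(2.9+60*k); 
    dot(c+34.5*np.array([np.cos(a),np.sin(a),0]),(0,255,0))
dot([566,10,210],(255,0,0))
cv2.imwrite('pics/w5o.png',im[100:520])
E
```

```text
(no output)
```

View pics/w5o.png

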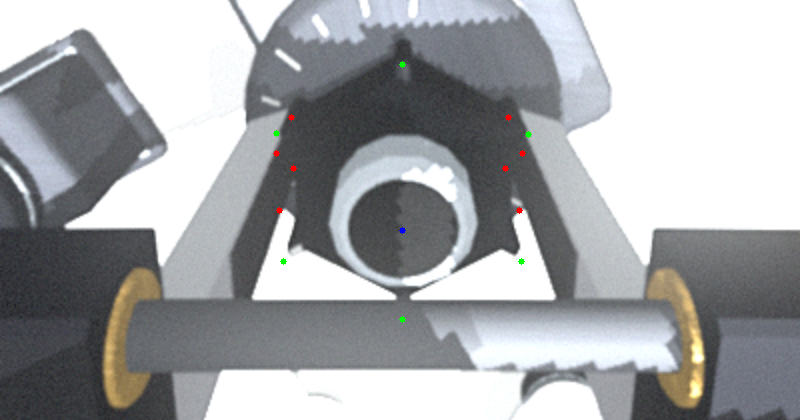

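The fingers stopped at about 62 mm instead of 54 mm with an upward force, so something else is in contact: a ridge, or the shoulder below. I'll open, rise 7 mm and close again.

```bash
python3 -m crank '[{"dx":0,"dy":0,"dz":0,"rx":0,"ry":0,"rz":0,"fingers":0.75},{"dx":-0.23,"dy":0,"dz":0,"rx":0,"ry":0,"rz":0,"fingers":0.75},{"dx":-0.23,"dy":0,"dz":0,"rx":0,"ry":0,"rz":0,"fingers":0.75}]' 25; python3 - <<'E'
from h import *
rel([566,10,186],-27.1)
i=viewer.camera_info('wrist'); im=viewer.read_camera('wrist')[:,:,::-1]; cv2.imwrite('pics/w6.png',cv2.resize(cv2.convertScaleAbs(im[240:400,210:430],alpha=2.5,beta=20),(770,560)))
E
```

```text
time_s: 4.28
tcp_pos: [566.5, 10.6, 186.2]
orientation: [[0.001, 0.456, 0.89], [-0.0, 0.89, -0.456], [-1.0, 0.001, 0.001]]
ft_force: [0.4, 0.7, 0.8]
gripper_width: 0.748
t 4.28 tcp [566.5  10.6 186.2] yawz -27.11 F [0.36 0.71 0.84] T [-0.037 -0.049 -0.018] w 0.748
dxyz [ 0.008 -0.026 -0.007] rx -0.001
```

View pics/w6.png

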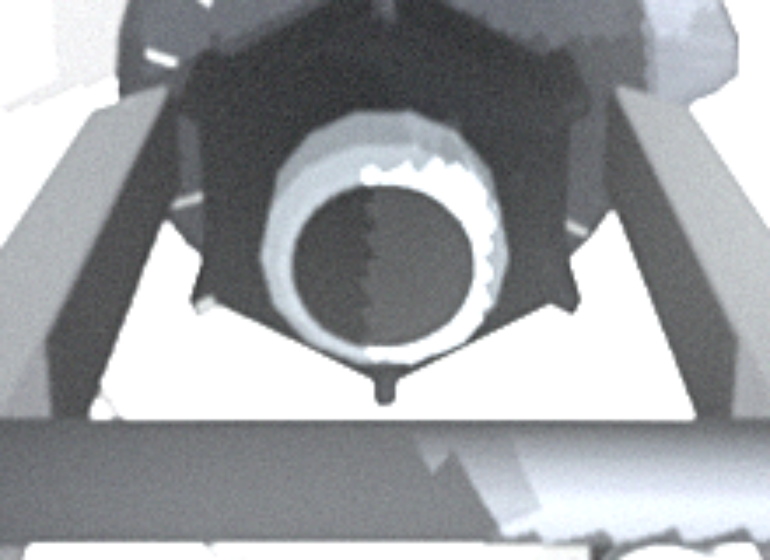

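```bash
python3 - <<'E'
from h import *
s=st(); i=viewer.camera_info('wrist'); R=np.array(s['orientation']); p=np.array(s['tcp_pos'])
for n,U,V,z in (('mark',205,303,196),('LR',575,308,196),('bot',385,400,196),('collhole',384,266,210),('ULtip',180,78,196),('URtip',585,80,196),('ULtipb',180,78,172)):
    w=onz(i,210+U/3.5,240+V/3.5,z); print(n,w.round(1),(R.T@(w-p)).round(1))
E
```

```text
mark [536.1  10.  196. ] [-10.2 -14.3 -26.6]
LR [584.7 -15.9 196. ] [-10.2 -15.2  28.5]
bot [552.3 -17.1 196. ] [-10.2 -31.    0.1]
collhole [566.3  10.4 210. ] [-24.2  -0.2   0.1]
ULtip [550.6  42.6 196. ] [-10.2  21.3 -28.6]
URtip [601.1  16.4 196. ] [-10.2  21.   28.3]
ULtipb [542.3  36.5 172. ] [ 13.8  12.1 -33.2]
```

```bash
python3 - <<'E'
from h import *
s=st(); i=viewer.camera_info('wrist'); R=np.array(s['orientation']); p=np.array(s['tcp_pos'])
f=lambda U,V,z:(R.T@(onz(i,210+U/3.5,240+V/3.5,z)-p)).round(1)
for z in (215,210,207,200): print(z,'coll bottom',f(384,363,z),'L',f(260,255,z),'R',f(510,255,z),'holeL',f(292,265,z),'holeR',f(475,265,z),'holeT',f(384,183,z),'holeB',f(384,347,z))
for z in (196,190,185): print(z,f(197,300,z),f(575,305,z),f(385,402,z),f(180,78,z),f(585,80,z))
E
```

```text
215 coll bottom [-29.2 -11.7   0.1] L [-29.2   4.3 -15.9] R [-29.2   4.3  16.4] holeL [-29.2   2.8 -11.8] holeR [-29.2   2.8  11.9] holeT [-29.2  14.4   0.1] holeB [-29.2  -9.2   0.1]
210 coll bottom [-24.2 -15.1   0.1] L [-24.2   1.5 -16.5] R [-24.2   1.4  16.9] holeL [-24.2  -0.  -12.2] holeR [-24.2  -0.   12.3] holeT [-24.2  12.    0.1] holeB [-24.2 -12.6   0.1]
207 coll bottom [-21.2 -17.1   0.1] L [-21.2  -0.2 -16.8] R [-21.2  -0.2  17.3] holeL [-21.2  -1.8 -12.5] holeR [-21.2  -1.8  12.5] holeT [-21.2  10.5   0.1] holeB [-21.2 -14.5   0.1]
200 coll bottom [-14.2 -21.9   0. ] L [-14.2  -4.2 -17.7] R [-14.2  -4.2  18.1] holeL [-14.2  -5.8 -13.2] holeR [-14.2  -5.8  13.1] holeT [-14.2   7.1   0.1] holeB [-14.2 -19.2   0. ]
196 [-10.2 -13.8 -27.8] [-10.2 -14.7  28.4] [-10.2 -31.4   0.1] [-10.2  21.3 -28.6] [-10.2  21.   28.3]
190 [ -4.2 -17.5 -28.9] [ -4.2 -18.4  29.5] [ -4.2 -35.7   0.1] [ -4.2  19.  -29.8] [-4.2 18.7 29.4]
185 [  0.8 -20.6 -29.8] [  0.8 -21.5  30.4] [  0.8 -39.4   0.1] [  0.8  17.1 -30.7] [ 0.8 16.7 30.3]
```

Collar and ridges are both centred on the tool to within 1 mm, so lateral position is not the cause. Closing at this height.

```bash
python3 -m crank '[{"dx":0,"dy":0,"dz":0,"rx":0,"ry":0,"rz":0,"fingers":0.45},{"dx":0,"dy":0,"dz":0,"rx":0,"ry":0,"rz":0,"fingers":0.45},{"dx":0,"dy":0,"dz":0,"rx":0,"ry":0,"rz":0,"fingers":0.45},{"dx":0,"dy":0,"dz":0,"rx":0,"ry":0,"rz":0,"fingers":0.45}]' 25; python3 - <<'E'
from h import *
rel([566,9.7,180],-27.1)
E
```

```text
time_s: 4.82
tcp_pos: [565.6, 10.9, 185.3]
orientation: [[-0.002, 0.456, 0.89], [0.0, 0.89, -0.456], [-1.0, -0.0, -0.002]]
ft_force: [-4.9, 1.1, 2.7]
gripper_width: 0.653
t 4.83 tcp [565.6  10.9 185.3] yawz -27.1 F [-4.92  1.13  2.71] T [ 0.302  0.919 -0.052] w 0.653
dxyz [ 0.178 -0.029  0.03 ] rx 0.0
```

```bash
python3 - <<'E'
from h import *
s=st(); i=viewer.camera_info('wrist'); R=np.array(s['orientation']); p=np.array(s['tcp_pos']); print(p)
im=viewer.read_camera('wrist')[:,:,::-1]; cv2.imwrite('pics/w7.png',cv2.resize(cv2.convertScaleAbs(im[240:400,210:430],alpha=2.5,beta=20),(770,560)))
f=lambda U,V,z:(R.T@(onz(i,210+U/3.5,240+V/3.5,z)-p)).round(1)
for z in (172,175,180): print(z,f(170,88,z),f(165,220,z),f(612,88,z),f(612,212,z))
E
```

```text
[565.61138551  10.86933071 185.32897527]
172 [ 13.4  10.5 -34.8] [ 13.4 -13.1 -36.9] [13.3 10.6 36.9] [ 13.3 -11.6  38. ]
175 [ 10.4  11.7 -34.2] [ 10.4 -11.5 -36.2] [10.3 11.8 36.3] [ 10.3 -10.   37.4]
180 [  5.4  13.7 -33.2] [  5.4  -8.9 -35.2] [ 5.3 13.7 35.3] [ 5.3 -7.5 36.4]
```

View pics/w7.png

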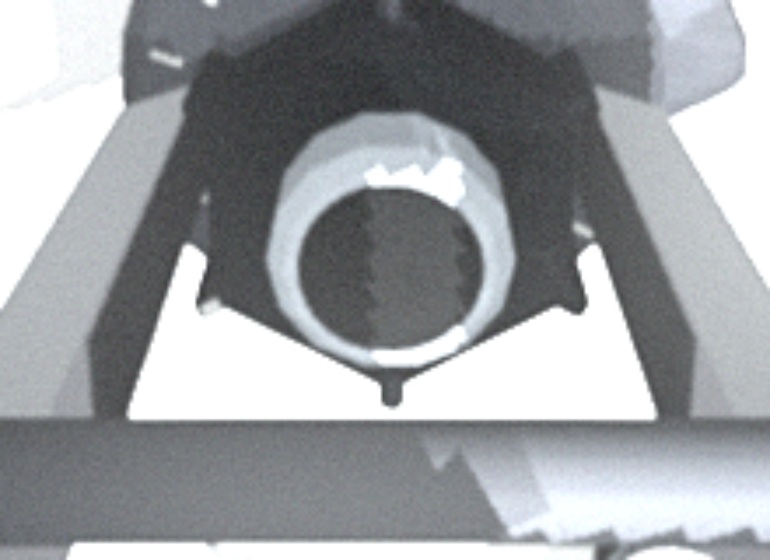

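```bash
python3 - <<'E'
from h import *
s=st(); i=viewer.camera_info('wrist'); R=np.array(s['orientation']); p=np.array(s['tcp_pos'])
im=cv2.imread('pics/w7.png')
def P(t): u,v=proj(i,p+R@np.array(t,float)); return (int((u-210)*3.5),int((v-240)*3.5))
for y,c in((-8,(0,0,255)),(8,(0,0,255)),(-11,(255,0,0)),(11,(255,0,0))):
  for z in(-30.7,30.7): cv2.line(im,P([14,y,z]),P([-11,y,z]),c,1)
# hexagon: top z196 (x=-10.7), and bottom
for dx,col in((-10.7,(0,200,0)),(13.3,(0,255,255))):
  for k in range(6):
    a=np.radians(90+60*k)
    for rr,w in ((31.2,3),(34.5,2.5)):
      pts=[P([dx,rr*np.sin(a)+w*np.cos(a)*sg,rr*np.cos(a)-w*np.sin(a)*sg]) for sg in(-1,1)]
      cv2.line(im,pts[0],pts[1],col,1)
cv2.imwrite('pics/w7o.png',im)
E
```

```text
(no output)
```

View pics/w7o.png

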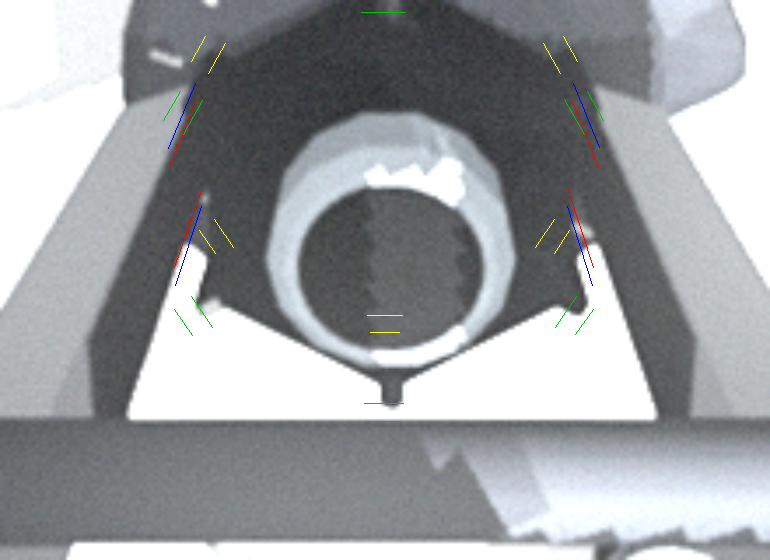

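The fingers still stop at 61.4 mm, and the picture suggests they lie against the far (+y) ridges. I'll try a small sideways shift of -3 mm in tool y.

```bash
python3 -m crank '[{"dx":0,"dy":0,"dz":0,"rx":0,"ry":0,"rz":0,"fingers":0.72},{"dx":0,"dy":-0.1,"dz":0,"rx":0,"ry":0,"rz":0,"fingers":0.72},{"dx":0,"dy":-0.1,"dz":0,"rx":0,"ry":0,"rz":0,"fingers":0.45},{"dx":0,"dy":-0.1,"dz":0,"rx":0,"ry":0,"rz":0,"fingers":0.45},{"dx":0,"dy":-0.1,"dz":0,"rx":0,"ry":0,"rz":0,"fingers":0.45},{"dx":0,"dy":-0.1,"dz":0,"rx":0,"ry":0,"rz":0,"fingers":0.45}]' 25; python3 - <<'E'
from h import *
rel([566,10,186],-27.1)
E
```

```text
time_s: 5.62
tcp_pos: [564.1, 8.0, 185.3]
orientation: [[-0.002, 0.456, 0.89], [0.0, 0.89, -0.456], [-1.0, -0.001, -0.002]]
ft_force: [-5.7, -0.4, 2.8]
gripper_width: 0.654
t 5.62 tcp [564.1   8.  185.3] yawz -27.11 F [-5.66 -0.38  2.8 ] T [ 0.089  1.1   -0.021] w 0.654
dxyz [-0.022  0.088  0.025] rx -0.001
```

```bash
python3 - <<'E'
from h import *
s=st(); i=viewer.camera_info('wrist'); R=np.array(s['orientation']); p=np.array(s['tcp_pos'])
im=viewer.read_camera('wrist')[:,:,::-1]; cv2.imwrite('pics/w8.png',cv2.resize(cv2.convertScaleAbs(im[240:400,210:430],alpha=4,beta=10),(770,560)))
def onpl(U,V,zt):
    o,d=ray(i,210+U/3.5,240+V/3.5); o=R.T@(o-p); d=R.T@d; return (o+d*(zt-o[2])/d[2]).round(1)
for U,V in((188,90),(190,108),(90,340),(150,190),(203,197),(190,245),(130,412)): print(U,V,onpl(U,V,-30.7))
E
```

```text
188 90 [  6.7  12.8 -30.7]
190 108 [  7.7   9.4 -30.7]
90 340 [-56.3   9.7 -30.7]
150 190 [-24.   10.9 -30.7]
203 197 [ 15.6 -10.  -30.7]
190 245 [  1.9 -11.4 -30.7]
130 412 [-41.9  -9.7 -30.7]
```

View pics/w8.png

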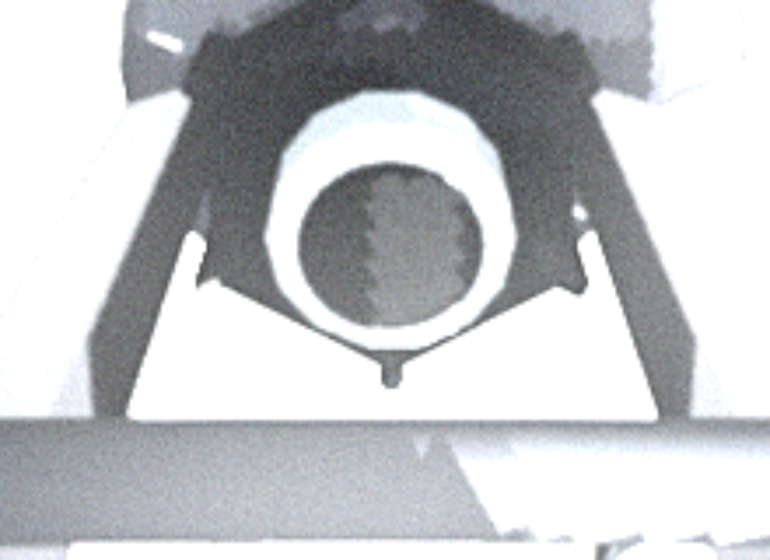

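The fingers are about 21 mm wide, so the play is only ±3 mm. The ridges also measured 2–3 mm to the +y side of the tool. So I'll shift the other way, +6 mm from here.

```bash
python3 -m crank '[{"dx":0,"dy":0,"dz":0,"rx":0,"ry":0,"rz":0,"fingers":0.72},{"dx":0,"dy":0.2,"dz":0,"rx":0,"ry":0,"rz":0,"fingers":0.72},{"dx":0,"dy":0.2,"dz":0,"rx":0,"ry":0,"rz":0,"fingers":0.45},{"dx":0,"dy":0.2,"dz":0,"rx":0,"ry":0,"rz":0,"fingers":0.45},{"dx":0,"dy":0.2,"dz":0,"rx":0,"ry":0,"rz":0,"fingers":0.45},{"dx":0,"dy":0.2,"dz":0,"rx":0,"ry":0,"rz":0,"fingers":0.45}]' 25; python3 - <<'E'
from h import *
s=rel([566,10,186],-27.1)
i=viewer.camera_info('wrist'); im=viewer.read_camera('wrist')[:,:,::-1]; cv2.imwrite('pics/w9.png',cv2.resize(cv2.convertScaleAbs(im[240:400,210:430],alpha=3,beta=10),(770,560)))
E
```

```text
time_s: 6.42
tcp_pos: [567.2, 14.0, 185.4]
orientation: [[-0.001, 0.455, 0.89], [0.001, 0.89, -0.455], [-1.0, 0.0, -0.001]]
ft_force: [-2.9, 3.8, 1.4]
gripper_width: 0.652
t 6.42 tcp [567.2  14.  185.4] yawz -27.08 F [-2.89  3.77  1.35] T [0.745 0.585 0.012] w 0.652
dxyz [-0.02  -0.137  0.024] rx 0.004
```

View pics/w9.png

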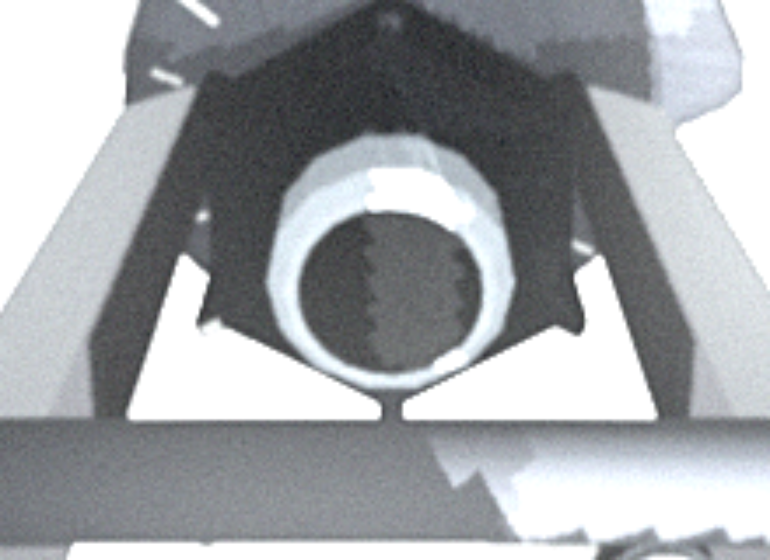

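The closed width (61.4 mm) doesn't depend on y or z and matches the span over neighbouring ridges (about 61.8 mm), so the dial is held by its outline. That is enough for turning about 0.1 N·m. I'll recentre by about -2 mm, close again and check.

```bash
python3 -m crank '[{"dx":0,"dy":0,"dz":0,"rx":0,"ry":0,"rz":0,"fingers":0.72},{"dx":0,"dy":-0.08,"dz":0,"rx":0,"ry":0,"rz":0,"fingers":0.72},{"dx":0,"dy":-0.08,"dz":0,"rx":0,"ry":0,"rz":0,"fingers":0.45},{"dx":0,"dy":-0.08,"dz":0,"rx":0,"ry":0,"rz":0,"fingers":0.45},{"dx":0,"dy":-0.08,"dz":0,"rx":0,"ry":0,"rz":0,"fingers":0.45},{"dx":0,"dy":-0.08,"dz":0,"rx":0,"ry":0,"rz":0,"fingers":0.45}]' 35; python3 - <<'E'
from h import *
s=rel([566,10,186],-27.1)
E
```

```text
time_s: 7.22
tcp_pos: [565.8, 11.2, 185.4]
orientation: [[-0.002, 0.456, 0.89], [0.0, 0.89, -0.456], [-1.0, -0.001, -0.002]]
ft_force: [-5.4, 1.1, 2.7]
gripper_width: 0.652
t 7.22 tcp [565.8  11.2 185.4] yawz -27.11 F [-5.43  1.14  2.69] T [ 0.159  1.117 -0.04 ] w 0.652
dxyz [-0.021 -0.033  0.024] rx -0.001
```

```bash
python3 -m crank '[{"dx":0,"dy":0,"dz":0,"rx":1,"ry":0,"rz":0,"fingers":0.45},{"dx":0,"dy":0,"dz":0,"rx":2,"ry":0,"rz":0,"fingers":0.45},{"dx":0,"dy":0,"dz":0,"rx":3,"ry":0,"rz":0,"fingers":0.45},{"dx":0,"dy":0,"dz":0,"rx":4,"ry":0,"rz":0,"fingers":0.45},{"dx":0,"dy":0,"dz":0,"rx":4,"ry":0,"rz":0,"fingers":0.45}]' 35; python3 - <<'E'
from h import *
s=rel([566,10,186],-47.1)
i=viewer.camera_info('wrist'); im=viewer.read_camera('wrist')[:,:,::-1]; cv2.imwrite('pics/w10.png',cv2.resize(cv2.convertScaleAbs(im[200:400,210:430],alpha=3,beta=10),(660,600)))
E
```

```text
time_s: 7.85
tcp_pos: [566.3, 10.9, 185.4]
orientation: [[-0.001, 0.732, 0.681], [-0.0, 0.681, -0.732], [-1.0, -0.001, -0.0]]
ft_force: [-2.6, -3.0, 1.2]
gripper_width: 0.653
t 7.85 tcp [566.3  10.9 185.4] yawz -47.09 F [-2.58 -2.96  1.2 ] T [-0.407  0.523 -0.033] w 0.653
dxyz [-0.021 -0.026  0.016] rx 0.002
```

View pics/w10.png

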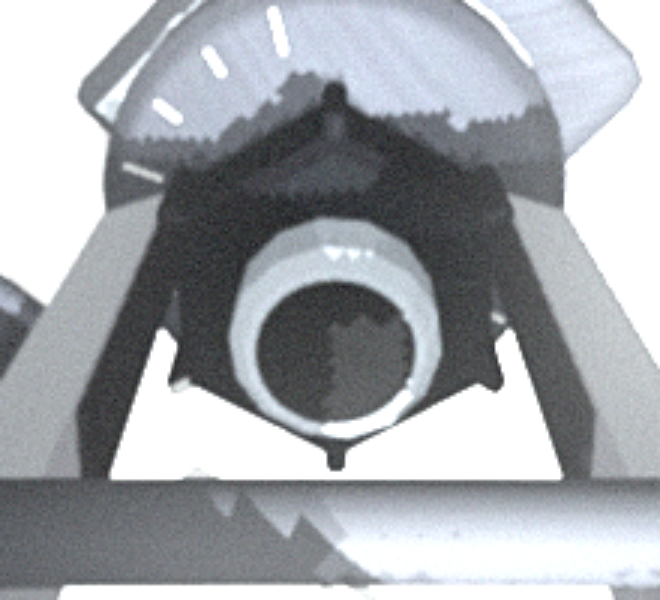

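The dial turned 20° with the gripper, and its mark keeps its place between the fingers. On to 40° in total (still short of the first possible stop at 42°), then fine steps.

```bash
python3 -m crank '[{"dx":0,"dy":0,"dz":0,"rx":1,"ry":0,"rz":0,"fingers":0.45},{"dx":0,"dy":0,"dz":0,"rx":2,"ry":0,"rz":0,"fingers":0.45},{"dx":0,"dy":0,"dz":0,"rx":3,"ry":0,"rz":0,"fingers":0.45},{"dx":0,"dy":0,"dz":0,"rx":4,"ry":0,"rz":0,"fingers":0.45},{"dx":0,"dy":0,"dz":0,"rx":4,"ry":0,"rz":0,"fingers":0.45}]' 35; python3 - <<'E'
from h import *
s=rel([566,10,186],-67.1);print(s['qpos'][5],s['tau'][5])
E
python3 -m crank '[{"dx":0,"dy":0,"dz":0,"rx":0.3,"ry":0,"rz":0,"fingers":0.45},{"dx":0,"dy":0,"dz":0,"rx":0.5,"ry":0,"rz":0,"fingers":0.45},{"dx":0,"dy":0,"dz":0,"rx":0.5,"ry":0,"rz":0,"fingers":0.45}]' 35; python3 - <<'E'
from h import *
s=rel([566,10,186],-69.6);print(s['qpos'][5],s['tau'][5])
E
```

```text
time_s: 8.52
tcp_pos: [566.6, 10.4, 185.4]
orientation: [[0.0, 0.921, 0.389], [-0.001, 0.389, -0.921], [-1.0, -0.0, 0.001]]
ft_force: [-0.4, -5.7, -1.1]
gripper_width: 0.654
t 8.53 tcp [566.6  10.4 185.4] yawz -67.08 F [-0.44 -5.66 -1.08] T [-1.071  0.084  0.009] w 0.654
dxyz [-0.02  -0.023  0.005] rx 0.004
1.1253689515876237 0.7369465939700603
time_s: 8.9
tcp_pos: [566.6, 10.3, 185.4]
orientation: [[0.0, 0.937, 0.35], [-0.001, 0.35, -0.937], [-1.0, -0.0, 0.001]]
ft_force: [-0.2, -5.7, -0.5]
gripper_width: 0.649
t 8.9 tcp [566.6  10.3 185.4] yawz -69.51 F [-0.23 -5.72 -0.49] T [-1.165  0.089  0.044] w 0.649
dxyz [-0.02  -0.022  0.003] rx 0.017
1.167859113428657 0.1856048544868827
```

```bash
python3 -m crank '[{"dx":0,"dy":0,"dz":0,"rx":0.1,"ry":0,"rz":0,"fingers":0.45},{"dx":0,"dy":0,"dz":0,"rx":0.2,"ry":0,"rz":0,"fingers":0.45},{"dx":0,"dy":0,"dz":0,"rx":0.2,"ry":0,"rz":0,"fingers":0.45}]' 35; python3 - <<'E'
from h import *
s=rel([566,10,186],-70.6);print(s['qpos'][5],s['tau'][5])
E
```

```text
time_s: 9.28
tcp_pos: [566.6, 10.3, 185.4]
orientation: [[0.0, 0.943, 0.334], [-0.001, 0.334, -0.943], [-1.0, -0.0, 0.001]]
ft_force: [0.3, -5.4, -1.0]
gripper_width: 0.654
t 9.28 tcp [566.6  10.3 185.4] yawz -70.5 F [ 0.33 -5.41 -1.04] T [-1.272  0.069  0.098] w 0.654
dxyz [-0.021 -0.022  0.004] rx 0.019
1.1851719447703188 0.16183830332010984
```

```bash
python3 -m crank '[{"dx":0,"dy":0,"dz":0,"rx":0.1,"ry":0,"rz":0,"fingers":0.45},{"dx":0,"dy":0,"dz":0,"rx":0.2,"ry":0,"rz":0,"fingers":0.45},{"dx":0,"dy":0,"dz":0,"rx":0.2,"ry":0,"rz":0,"fingers":0.45}]' 35; python3 - <<'E'
from h import *
s=rel([566,10,186],-71.6);print(s['qpos'][5],s['tau'][5])
E
```

```text
time_s: 9.65
tcp_pos: [566.6, 10.3, 185.4]
orientation: [[0.0, 0.948, 0.317], [-0.001, 0.317, -0.948], [-1.0, -0.0, 0.001]]
ft_force: [-0.1, -6.5, -0.9]
gripper_width: 0.649
t 9.65 tcp [566.6  10.3 185.4] yawz -71.5 F [-0.11 -6.48 -0.88] T [-1.24   0.061  0.034] w 0.649
dxyz [-0.02  -0.022  0.004] rx 0.019
1.2026696910015473 0.1105622062459588
```

```bash
python3 -m crank '[{"dx":0,"dy":0,"dz":0,"rx":0.2,"ry":0,"rz":0,"fingers":0.45},{"dx":0,"dy":0,"dz":0,"rx":0.4,"ry":0,"rz":0,"fingers":0.45},{"dx":0,"dy":0,"dz":0,"rx":0.4,"ry":0,"rz":0,"fingers":0.45}]' 35; python3 - <<'E'
from h import *
s=rel([566,10,186],-73.6);print(s['qpos'][5],s['tau'][5])
i=viewer.camera_info('wrist'); im=viewer.read_camera('wrist')[:,:,::-1]; cv2.imwrite('pics/w11.png',cv2.resize(cv2.convertScaleAbs(im[200:400,210:430],alpha=3,beta=10),(660,600)))
E
```

```text
time_s: 10.02
tcp_pos: [566.6, 10.2, 185.4]
orientation: [[0.0, 0.959, 0.284], [-0.002, 0.284, -0.959], [-1.0, -0.0, 0.002]]
ft_force: [0.7, -7.6, -0.6]
gripper_width: 0.654
t 10.03 tcp [566.6  10.2 185.4] yawz -73.52 F [ 0.71 -7.57 -0.65] T [-1.282  0.071  0.056] w 0.654
dxyz [-0.02  -0.021  0.001] rx 0.017
1.2377038125824302 0.17021561041474342
```

View pics/w11.png

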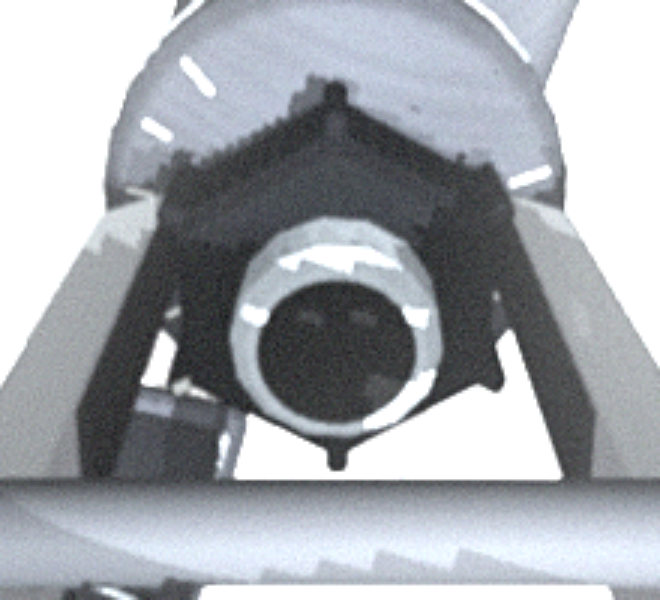

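The dial has followed through 46°, so the stop isn't at 42°. Continue to 60°, then fine steps past 62°.

```bash
python3 -m crank '[{"dx":0,"dy":0,"dz":0,"rx":0.7,"ry":0,"rz":0,"fingers":0.45},{"dx":0,"dy":0,"dz":0,"rx":1.5,"ry":0,"rz":0,"fingers":0.45},{"dx":0,"dy":0,"dz":0,"rx":2.3,"ry":0,"rz":0,"fingers":0.45},{"dx":0,"dy":0,"dz":0,"rx":2.7,"ry":0,"rz":0,"fingers":0.45},{"dx":0,"dy":0,"dz":0,"rx":2.7,"ry":0,"rz":0,"fingers":0.45},{"dx":0,"dy":0,"dz":0,"rx":2.7,"ry":0,"rz":0,"fingers":0.45}]' 35; python3 - <<'E'
from h import *
s=rel([566,10,186],-87.1);print(s['qpos'][5],s['tau'][5])
E
python3 -m crank '[{"dx":0,"dy":0,"dz":0,"rx":0.2,"ry":0,"rz":0,"fingers":0.45},{"dx":0,"dy":0,"dz":0,"rx":0.4,"ry":0,"rz":0,"fingers":0.45},{"dx":0,"dy":0,"dz":0,"rx":0.4,"ry":0,"rz":0,"fingers":0.45}]' 35; python3 - <<'E'
from h import *
s=rel([566,10,186],-89.1);print(s['qpos'][5],s['tau'][5])
E
python3 -m crank '[{"dx":0,"dy":0,"dz":0,"rx":0.1,"ry":0,"rz":0,"fingers":0.45},{"dx":0,"dy":0,"dz":0,"rx":0.2,"ry":0,"rz":0,"fingers":0.45},{"dx":0,"dy":0,"dz":0,"rx":0.2,"ry":0,"rz":0,"fingers":0.45}]' 35; python3 - <<'E'
from h import *
s=rel([566,10,186],-90.1);print(s['qpos'][5],s['tau'][5])
E
```

```text
time_s: 10.82
tcp_pos: [566.7, 9.8, 185.4]
orientation: [[0.001, 0.999, 0.052], [-0.002, 0.052, -0.999], [-1.0, 0.0, 0.002]]
ft_force: [0.7, -9.7, -1.9]
gripper_width: 0.653
t 10.82 tcp [566.7   9.8 185.4] yawz -87.02 F [ 0.65 -9.66 -1.93] T [-1.771 -0.094 -0.022] w 0.653
dxyz [-0.019 -0.022 -0.007] rx 0.016
1.4731432941996985 -0.00873935641720891
time_s: 11.2
tcp_pos: [566.7, 9.8, 185.4]
orientation: [[0.001, 1.0, 0.017], [-0.002, 0.017, -1.0], [-1.0, 0.0, 0.002]]
ft_force: [1.4, -9.6, -1.2]
gripper_width: 0.65
t 11.2 tcp [566.7   9.8 185.4] yawz -89.03 F [ 1.44 -9.59 -1.2 ] T [-1.876 -0.033  0.085] w 0.65
dxyz [-0.02  -0.022 -0.008] rx 0.014
1.5082352609956218 0.18073216080665588
time_s: 11.58
tcp_pos: [566.7, 9.8, 185.4]
orientation: [[0.001, 1.0, -0.0], [-0.002, -0.0, -1.0], [-1.0, 0.001, 0.002]]
ft_force: [0.5, -10.3, -0.9]
gripper_width: 0.656
t 11.57 tcp [566.7   9.8 185.4] yawz -90.02 F [  0.49 -10.3   -0.9 ] T [-1.891 -0.11   0.071] w 0.656
dxyz [-0.019 -0.022 -0.008] rx 0.016
1.5255001071040286 0.1541459234431386
```

```bash
python3 -m crank '[{"dx":0,"dy":0,"dz":0,"rx":0.1,"ry":0,"rz":0,"fingers":0.45},{"dx":0,"dy":0,"dz":0,"rx":0.2,"ry":0,"rz":0,"fingers":0.45},{"dx":0,"dy":0,"dz":0,"rx":0.2,"ry":0,"rz":0,"fingers":0.45}]' 35; python3 - <<'E'
from h import *
s=rel([566,10,186],-91.1);print(s['qpos'][5],s['tau'][5])
E
python3 -m crank '[{"dx":0,"dy":0,"dz":0,"rx":0.1,"ry":0,"rz":0,"fingers":0.45},{"dx":0,"dy":0,"dz":0,"rx":0.2,"ry":0,"rz":0,"fingers":0.45},{"dx":0,"dy":0,"dz":0,"rx":0.2,"ry":0,"rz":0,"fingers":0.45}]' 35; python3 - <<'E'
from h import *
s=rel([566,10,186],-92.1);print(s['qpos'][5],s['tau'][5])
i=viewer.camera_info('wrist'); im=viewer.read_camera('wrist')[:,:,::-1]; cv2.imwrite('pics/w12.png',cv2.resize(cv2.convertScaleAbs(im[200:400,210:430],alpha=3,beta=10),(660,600)))
E
```

```text
time_s: 11.95
tcp_pos: [566.7, 9.7, 185.4]
orientation: [[0.0, 1.0, -0.018], [-0.002, -0.018, -1.0], [-1.0, 0.001, 0.002]]
ft_force: [0.5, -10.2, -1.8]
gripper_width: 0.648
t 11.95 tcp [566.7   9.7 185.4] yawz -91.01 F [  0.45 -10.18  -1.82] T [-1.898 -0.059  0.244] w 0.648
dxyz [-0.02  -0.022 -0.009] rx 0.019
1.542778063391645 0.3294297493994236
time_s: 12.32
tcp_pos: [566.6, 9.6, 185.4]
orientation: [[0.0, 0.999, -0.035], [-0.003, -0.035, -0.999], [-1.0, 0.001, 0.003]]
ft_force: [0.0, -11.3, -0.8]
gripper_width: 0.651
t 12.32 tcp [566.6   9.6 185.4] yawz -92.01 F [ 1.000e-02 -1.134e+01 -8.100e-01] T [-1.982  0.003  0.323] w 0.651
dxyz [-0.02  -0.022 -0.011] rx 0.019
1.5601628558583491 0.39341021329164505
```

View pics/w12.png

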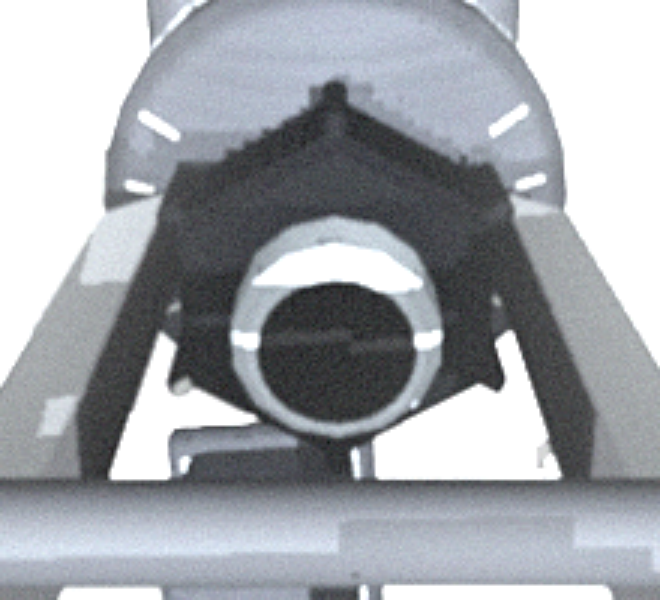

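Wrist torque rose from 0.07 to 0.24 and then 0.32 N·m within 2°, well above the 0.1 N·m click. Less the click that is about 10 N at the stop, which is held and not forced. So zero is 60° (3 clicks) clockwise of the start, and click 4 is 20° counter-clockwise of the start, at yaw -7.1°. I turn back 85° from the command.

```bash
python3 -m crank '[{"dx":0,"dy":0,"dz":0,"rx":-1.0,"ry":0,"rz":0,"fingers":0.45},{"dx":0,"dy":0,"dz":0,"rx":-2.8,"ry":0,"rz":0,"fingers":0.45},{"dx":0,"dy":0,"dz":0,"rx":-4.6,"ry":0,"rz":0,"fingers":0.45},{"dx":0,"dy":0,"dz":0,"rx":-6.4,"ry":0,"rz":0,"fingers":0.45},{"dx":0,"dy":0,"dz":0,"rx":-8.2,"ry":0,"rz":0,"fingers":0.45},{"dx":0,"dy":0,"dz":0,"rx":-10,"ry":0,"rz":0,"fingers":0.45},{"dx":0,"dy":0,"dz":0,"rx":-11.8,"ry":0,"rz":0,"fingers":0.45},{"dx":0,"dy":0,"dz":0,"rx":-13.6,"ry":0,"rz":0,"fingers":0.45},{"dx":0,"dy":0,"dz":0,"rx":-15.4,"ry":0,"rz":0,"fingers":0.45},{"dx":0,"dy":0,"dz":0,"rx":-16.4,"ry":0,"rz":0,"fingers":0.45}]' 35; python3 - <<'E'
from h import *
s=rel([566,10,186],-7.1);print(s['qpos'][5],s['tau'][5])
E
```

```text
time_s: 13.62
tcp_pos: [565.3, 11.4, 185.3]
orientation: [[-0.003, 0.169, 0.986], [0.0, 0.986, -0.169], [-1.0, -0.0, -0.003]]
ft_force: [-11.2, 1.4, 4.8]
gripper_width: 0.655
t 13.62 tcp [565.3  11.4 185.3] yawz -9.75 F [-11.23   1.37   4.84] T [ 0.14   2.056 -0.03 ] w 0.655
dxyz [-0.022 -0.042  0.03 ] rx -0.529
0.12529706065643445 0.8440748043358326
```

```bash
python3 -m crank '[{"dx":0,"dy":0,"dz":0,"rx":-0.6,"ry":0,"rz":0,"fingers":0.45},{"dx":0,"dy":0,"dz":0,"rx":-0.6,"ry":0,"rz":0,"fingers":0.45},{"dx":0,"dy":0,"dz":0,"rx":-0.6,"ry":0,"rz":0,"fingers":0.45}]' 35; python3 - <<'E'
from h import *
s=rel([566,10,186],-7.1);print(s['qpos'][5],s['tau'][5])
E
python3 -m crank '[{"dx":0,"dy":0,"dz":0,"rx":0,"ry":0,"rz":0,"fingers":0.75},{"dx":0,"dy":0,"dz":0,"rx":0,"ry":0,"rz":0,"fingers":0.9},{"dx":0,"dy":0,"dz":0,"rx":0,"ry":0,"rz":0,"fingers":0.9},{"dx":-1.5,"dy":0,"dz":0,"rx":0,"ry":0,"rz":0,"fingers":0.9},{"dx":-3,"dy":0,"dz":0,"rx":0,"ry":0,"rz":0,"fingers":0.9},{"dx":-3.3,"dy":0,"dz":0,"rx":0,"ry":0,"rz":0,"fingers":0.9}]' 35
python3 - <<'E'
from h import *
s=rel([566,10,186],-7.1);print(s['qpos'][5],s['tau'][5])
i=viewer.camera_info('wrist'); im=viewer.read_camera('wrist')[:,:,::-1]; cv2.imwrite('pics/w13.png',cv2.resize(cv2.convertScaleAbs(im[170:290,250:390],alpha=2.5,beta=10),(700,600)))
np.save('w13R',i['orientation']);np.save('w13x',i['xyz'])
E
```

```text
time_s: 14.0
tcp_pos: [565.3, 11.4, 185.3]
orientation: [[-0.003, 0.121, 0.993], [0.0, 0.993, -0.121], [-1.0, 0.0, -0.003]]
ft_force: [-13.2, -0.1, 5.8]
gripper_width: 0.653
t 14.0 tcp [565.3  11.4 185.3] yawz -6.97 F [-13.16  -0.11   5.81] T [ 0.091  2.223 -0.076] w 0.653
dxyz [-0.022 -0.043  0.03 ] rx 0.026
0.07685700216363028 -0.048496403032913804
time_s: 14.75
tcp_pos: [567.2, 11.2, 287.5]
orientation: [[0.005, 0.123, 0.992], [-0.0, 0.992, -0.123], [-1.0, 0.0, 0.005]]
ft_force: [-0.0, 0.7, -0.2]
gripper_width: 0.9
t 14.75 tcp [567.2  11.2 287.5] yawz -7.08 F [-0.05  0.72 -0.17] T [-0.072 -0.042  0.03 ] w 0.9
dxyz [ 3.382 -0.045 -0.052] rx 0.004
0.07867913245525676 0.006101938197389245
```

View pics/w13.png

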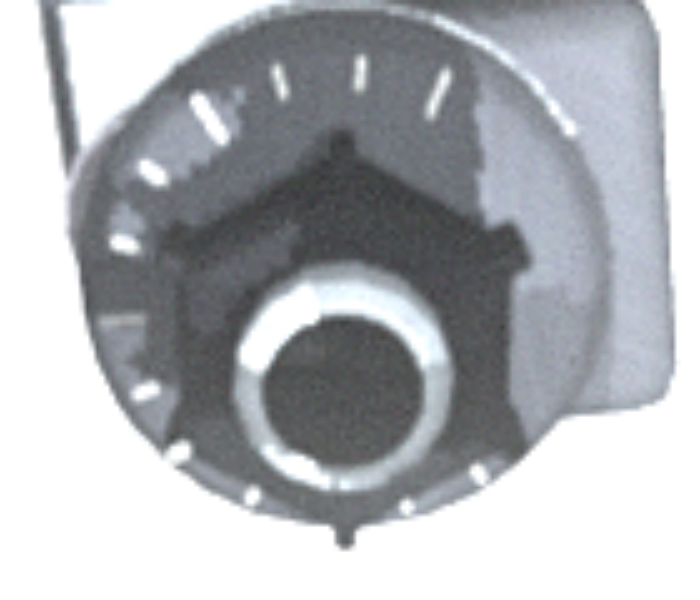

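The ridges line up with the tool at -7.1°, so the dial rests in click 4. Now I refine the axis from this view and move over the hopper.

```bash
python3 - <<'E'
from h import *
i=viewer.camera_info('wrist'); i['xyz']=np.load('w13x.npy'); i['orientation']=np.load('w13R.npy')
print(onz(i,250+344/5-.4,170+392/5-.4,210))
rel([541,-244,190],-7)
E
```

```text
[566.38057793  10.1518017  210.        ]
t 14.8 tcp [567.   11.2 286.7] yawz -7.08 F [0.52 0.4  0.44] T [-0.065 -0.069  0.007] w 0.9
dxyz [ 3.221 -8.548  0.178] rx -0.017
```

The grip itself also measured the axis: x = 565.3 with the jaws along x, y = 9.7 with the jaws along y. That agrees with the cameras to within about 1 mm, so I use (565.3, 9.7).

```bash
python3 -m crank '[{"dx":0,"dy":-2,"dz":0.05,"rx":0,"ry":0,"rz":0,"fingers":0.6},{"dx":0,"dy":-4,"dz":0.1,"rx":0,"ry":0,"rz":0,"fingers":0.6},{"dx":1,"dy":-6,"dz":0.15,"rx":0,"ry":0,"rz":0,"fingers":0.6},{"dx":2.2,"dy":-7.5,"dz":0.18,"rx":0,"ry":0,"rz":0,"fingers":0.6},{"dx":3.2,"dy":-8.55,"dz":0.18,"rx":0,"ry":0,"rz":0,"fingers":0.6},{"dx":3.2,"dy":-8.55,"dz":0.18,"rx":0,"ry":0,"rz":0,"fingers":0.6},{"dx":3.2,"dy":-8.55,"dz":0.18,"rx":0,"ry":0,"rz":0,"fingers":0.6}]' 20
python3 - <<'E'
from h import *
s=rel([541,-244,99],-7.1)
i=viewer.camera_info('wrist'); im=viewer.read_camera('wrist')[:,:,::-1]; cv2.imwrite('pics/w14.png',im)
print(proj(i,[541,-244,109]),proj(i,[541,-244,83]))
np.save('w14R',i['orientation']);np.save('w14x',i['xyz'])
E
```

```text
time_s: 15.68
tcp_pos: [540.2, -243.4, 188.5]
orientation: [[-0.0, 0.123, 0.992], [0.0, 0.992, -0.123], [-1.0, 0.0, -0.0]]
ft_force: [0.6, -0.2, 0.4]
gripper_width: 0.602
t 15.68 tcp [ 540.2 -243.4  188.5] yawz -7.09 F [ 0.57 -0.22  0.37] T [-0.08  -0.095  0.037] w 0.602
dxyz [ 2.983 -0.017  0.028] rx 0.003
(np.float64(320.87654923323544), np.float64(246.38603587062386)) (np.float64(320.9245268350239), np.float64(236.68011953614575))
```

View pics/w14.png

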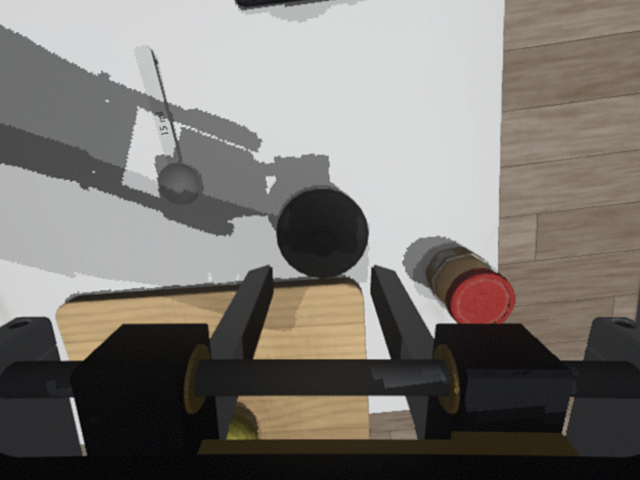

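```bash
python3 - <<'E'
from h import *
im=cv2.imread('pics/w14.png'); g=cv2.cvtColor(im,cv2.COLOR_BGR2GRAY)
i=viewer.camera_info('wrist'); i['xyz']=np.load('w14x.npy'); i['orientation']=np.load('w14R.npy')
print(g[225:245:4,300:345:6])
m=((g<48)).astype(np.uint8); m[:, :272]=0; m[:, 375:]=0; m[:180]=0; m[279:]=0
m=cv2.morphologyEx(m,cv2.MORPH_OPEN,np.ones((9,9)))
cs,_=cv2.findContours(m,0,1); c=max(cs,key=cv2.contourArea)
print(cv2.boundingRect(c),cv2.minEnclosingCircle(c))
e=cv2.fitEllipse(cv2.convexHull(c)); print(e)
print(onz(i,*e[0],83),onz(i,*e[0],80))
x,y,w,h=cv2.boundingRect(c)
print(np.linalg.norm(onz(i,x,e[0][1],83)-onz(i,x+w,e[0][1],83)))
z=cv2.resize(cv2.convertScaleAbs(im[180:285,265:385],alpha=5,beta=0),(640,560)); cv2.imwrite('pics/w14z.png',z)
E
```

```text
[[25 27 28 29 27 31 33 33]
 [27 27 26 24 26 26 31 31]
 [29 26 21 27 23 24 24 31]
 [25 26 22 23 29 28 26 31]
 [20 25 26 27 26 26 25 28]]
(277, 189, 89, 90) ((321.299072265625, 233.233642578125), 45.27634048461914)
((321.46820068359375, 232.84616088867188), (88.76068878173828, 90.01544952392578), 131.80410766601562)
[ 541.86835113 -240.72427118   83.        ] [ 541.76278384 -241.57727398   80.        ]
74.66249237023254
```

View pics/w14z.png

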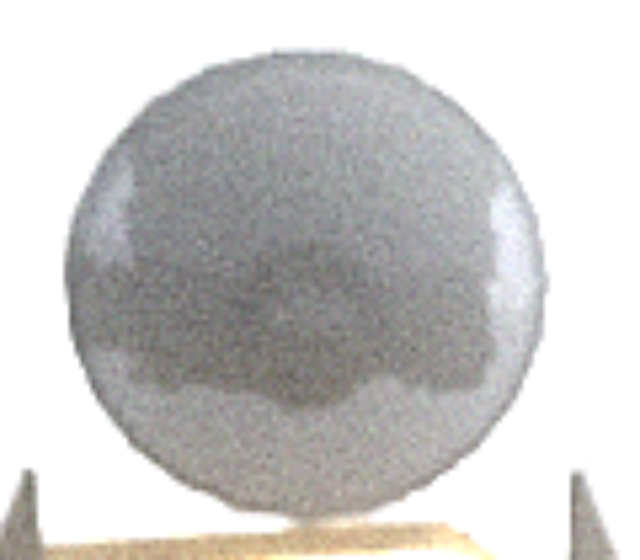

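```bash
python3 -m crank '[{"dx":1.9,"dy":0,"dz":0.04,"rx":0,"ry":0,"rz":0,"fingers":0.5},{"dx":1.9,"dy":0,"dz":0.04,"rx":0,"ry":0,"rz":0,"fingers":0.5},{"dx":1.9,"dy":0,"dz":0.04,"rx":0,"ry":0,"rz":0,"fingers":0.5}]' 20
python3 - <<'E'
from h import *
s=rel([541.3,-243.5,99],-7.1)
i=viewer.camera_info('wrist'); im=viewer.read_camera('wrist')[:,:,::-1]; cv2.imwrite('pics/w15.png',cv2.resize(cv2.convertScaleAbs(im[200:350,220:420],alpha=5,beta=0),(800,600)))
print(proj(i,[541.3,-243.5,109]),proj(i,[541.3,-243.5,83]))
np.save('w15R',i['orientation']);np.save('w15x',i['xyz'])
E
```

```text
time_s: 16.1
tcp_pos: [542.2, -244.0, 133.8]
orientation: [[0.002, 0.123, 0.992], [-0.001, 0.992, -0.123], [-1.0, -0.001, 0.002]]
ft_force: [0.7, -0.3, 0.3]
gripper_width: 0.501
t 16.1 tcp [ 542.2 -244.   133.8] yawz -7.06 F [ 0.69 -0.34  0.32] T [-0.067 -0.103  0.038] w 0.501
dxyz [ 1.159  0.013 -0.034] rx 0.009
(np.float64(317.7964749204957), np.float64(273.25278396779913)) (np.float64(318.10448730575797), np.float64(258.33227938030115))
```

View pics/w15.png

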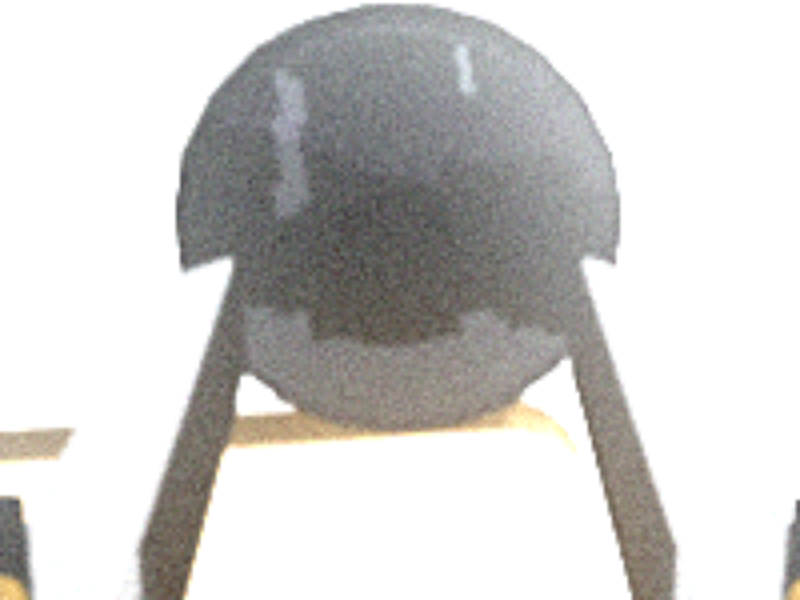

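```bash
python3 - <<'E'
from h import *
i=viewer.camera_info('wrist'); i['xyz']=np.load('w15x.npy'); i['orientation']=np.load('w15R.npy')
for z in (83,79,75):
    f=lambda U,V:onz(i,220+U/4-.4,200+V/4-.4,z)
    print(z,f(399,215).round(1),np.linalg.norm(f(178,210)-f(620,210)).round(1),np.linalg.norm(f(399,2)-f(399,429)).round(1),((f(399,2)+f(399,429))/2).round(1))
E
```

```text
83 [ 542.6 -240.    83. ] 75.1 77.1 [ 542.4 -241.9   83. ]
79 [ 542.4 -241.4   79. ] 76.5 78.6 [ 542.2 -243.3   79. ]
75 [ 542.2 -242.8   75. ] 77.9 80.0 [ 542.  -244.7   75. ]
```

Knob taken at (541.2,-243.6). Descend with the tips 2 mm above the lid and grip.

```bash
python3 -m crank '[{"dx":0.8,"dy":0.01,"dz":-0.02,"rx":0,"ry":0,"rz":0,"fingers":0.5},{"dx":1.15,"dy":0.01,"dz":-0.02,"rx":0,"ry":0,"rz":0,"fingers":0.5},{"dx":1.15,"dy":0.01,"dz":-0.02,"rx":0,"ry":0,"rz":0,"fingers":0.5}]' 20
python3 - <<'E'
from h import *
s=rel([541.2,-243.6,99],-7.1)
E
python3 -m crank '[{"dx":0,"dy":0,"dz":0,"rx":0,"ry":0,"rz":0,"fingers":0.1},{"dx":0,"dy":0,"dz":0,"rx":0,"ry":0,"rz":0,"fingers":0.1},{"dx":0,"dy":0,"dz":0,"rx":0,"ry":0,"rz":0,"fingers":0.1},{"dx":0,"dy":0,"dz":0,"rx":0,"ry":0,"rz":0,"fingers":0.1},{"dx":0,"dy":0,"dz":0,"rx":0,"ry":0,"rz":0,"fingers":0.1},{"dx":0,"dy":0,"dz":0,"rx":0,"ry":0,"rz":0,"fingers":0.1}]' 20
python3 - <<'E'
from h import *
s=rel([541.2,-243.6,99],-7.1)
i=viewer.camera_info('wrist'); im=viewer.read_camera('wrist')[:,:,::-1]; cv2.imwrite('pics/w16.png',im)
E
```

```text
time_s: 16.52
tcp_pos: [541.0, -243.9, 97.8]
orientation: [[0.001, 0.124, 0.992], [-0.0, 0.992, -0.124], [-1.0, -0.0, 0.001]]
ft_force: [-0.4, -0.6, 0.1]
gripper_width: 0.497
t 16.52 tcp [ 541.  -243.9   97.8] yawz -7.1 F [-0.4  -0.6   0.09] T [-0.012 -0.016  0.009] w 0.497
dxyz [-0.042  0.011  0.004] rx -0.001
time_s: 17.27
tcp_pos: [540.8, -243.9, 97.1]
orientation: [[0.0, 0.124, 0.992], [-0.0, 0.992, -0.124], [-1.0, -0.0, 0.0]]
ft_force: [0.6, -1.0, 1.9]
gripper_width: 0.21
t 17.27 tcp [ 540.8 -243.9   97.1] yawz -7.11 F [ 0.58 -1.    1.93] T [-0.086 -0.179 -0.062] w 0.21
dxyz [-0.064  0.011  0.012] rx -0.002
```

View pics/w16.png

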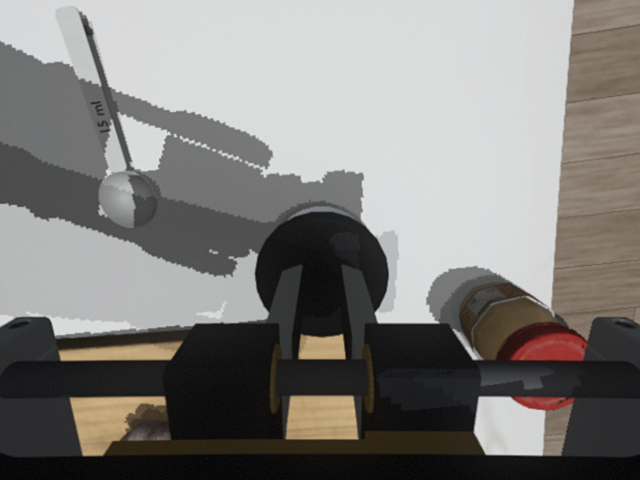

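The width of 19.7 mm matches the knob. I lift straight up first, then carry it over.

```bash
python3 -m crank '[{"dx":-0.5,"dy":0,"dz":0,"rx":0,"ry":0,"rz":0,"fingers":0.1},{"dx":-1.6,"dy":0,"dz":0,"rx":0,"ry":0,"rz":0,"fingers":0.1},{"dx":-3,"dy":0,"dz":0,"rx":0,"ry":0,"rz":0,"fingers":0.1},{"dx":-4.5,"dy":0,"dz":0,"rx":0,"ry":0,"rz":0,"fingers":0.1},{"dx":-6,"dy":0,"dz":0,"rx":0,"ry":0,"rz":0,"fingers":0.1},{"dx":-7.2,"dy":0,"dz":0,"rx":0,"ry":0,"rz":0,"fingers":0.1},{"dx":-8,"dy":0,"dz":0,"rx":0,"ry":0,"rz":0,"fingers":0.1},{"dx":-8,"dy":0,"dz":0,"rx":0,"ry":0,"rz":0,"fingers":0.1}]' 20
python3 - <<'E'
from h import *
s=rel([565.3,9.7,335],-7.1)
E
```

```text
time_s: 18.32
tcp_pos: [540.8, -243.9, 339.0]
orientation: [[0.003, 0.124, 0.992], [-0.002, 0.992, -0.124], [-1.0, -0.001, 0.003]]
ft_force: [-0.1, 0.7, -2.3]
gripper_width: 0.206
t 18.32 tcp [ 540.8 -243.9  339. ] yawz -7.1 F [-0.08  0.68 -2.27] T [-0.051 -0.06  -0.002] w 0.206
dxyz [ 0.123  8.488 -0.236] rx -0.001
```

```bash
python3 -m crank '[{"dx":0,"dy":0.7,"dz":-0.02,"rx":0,"ry":0,"rz":0,"fingers":0.1},{"dx":0,"dy":2,"dz":-0.06,"rx":0,"ry":0,"rz":0,"fingers":0.1},{"dx":0,"dy":3.5,"dz":-0.1,"rx":0,"ry":0,"rz":0,"fingers":0.1},{"dx":0,"dy":5,"dz":-0.15,"rx":0,"ry":0,"rz":0,"fingers":0.1},{"dx":0,"dy":6.5,"dz":-0.2,"rx":0,"ry":0,"rz":0,"fingers":0.1},{"dx":0,"dy":7.7,"dz":-0.23,"rx":0,"ry":0,"rz":0,"fingers":0.1},{"dx":0,"dy":8.49,"dz":-0.24,"rx":0,"ry":0,"rz":0,"fingers":0.1},{"dx":0,"dy":8.49,"dz":-0.24,"rx":0,"ry":0,"rz":0,"fingers":0.1},{"dx":0,"dy":8.49,"dz":-0.24,"rx":0,"ry":0,"rz":0,"fingers":0.1}]' 20
python3 - <<'E'
from h import *
s=rel([565.3,9.7,335],-7.1)
for n in('wrist','top','scene'):
    i=viewer.camera_info(n); im=viewer.read_camera(n)[:,:,::-1]; cv2.imwrite(f'pics/{n}17.png',im)
E
```

```text
time_s: 19.45
tcp_pos: [564.7, 9.7, 336.3]
orientation: [[-0.001, 0.124, 0.992], [-0.0, 0.992, -0.124], [-1.0, -0.0, -0.001]]
ft_force: [0.0, 0.4, -1.5]
gripper_width: 0.206
t 19.45 tcp [564.7   9.7 336.3] yawz -7.1 F [ 0.01  0.36 -1.51] T [-0.105 -0.043 -0.005] w 0.206
dxyz [0.045 0.001 0.019] rx 0.001
```

View pics/wrist17.png

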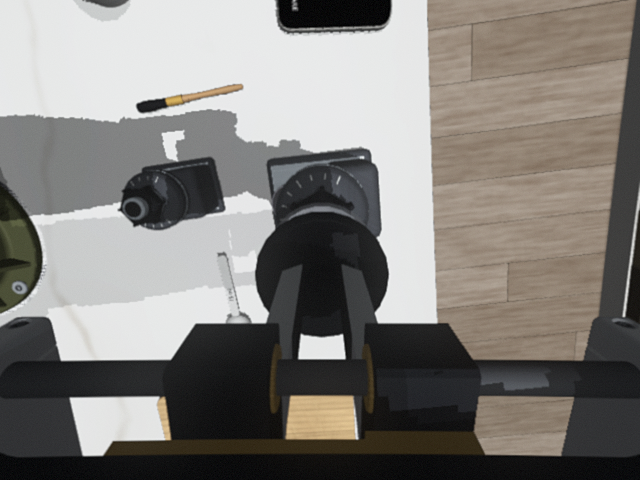

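View pics/scene17.png

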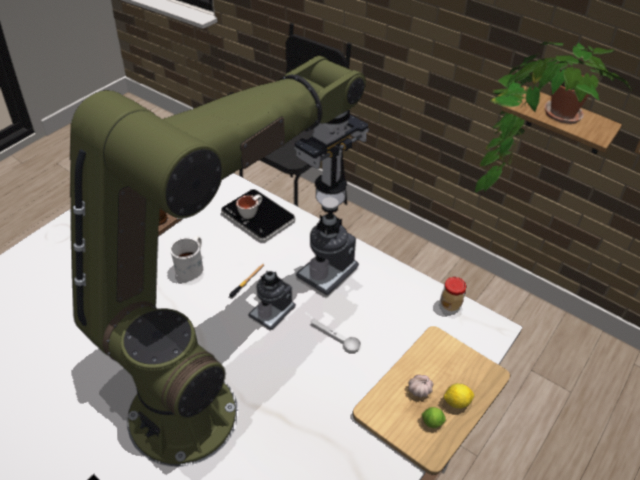

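View pics/top17.png

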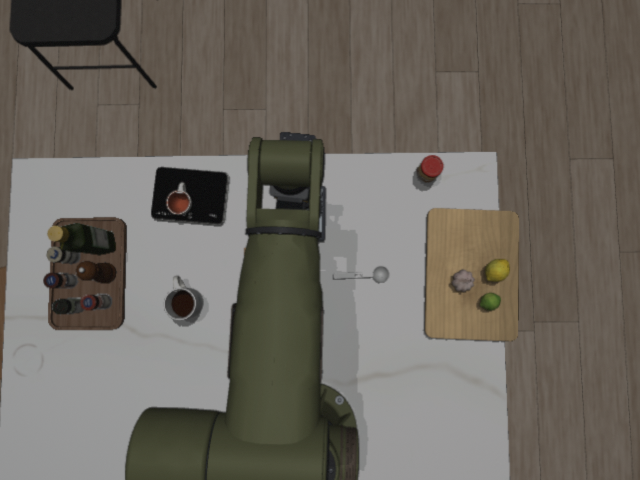

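```bash
python3 - <<'E'
import cv2
im=cv2.imread('pics/scene17.png')[165:265,285:385]
cv2.imwrite('pics/s17z.png',cv2.resize(cv2.convertScaleAbs(im,alpha=2,beta=10),(600,600),interpolation=cv2.INTER_CUBIC))
from h import *
i=viewer.camera_info('scene')
for P in ([565.3,9.7,210],[565.3,9.7,236+0],[565.3,9.7,255]): 
    u,v=proj(i,P); print(P,round((u-285)*6,1),round((v-165)*6,1))
E
```

```text
[565.3, 9.7, 210] 265.8 301.7
[565.3, 9.7, 236] 267.4 255.4
[565.3, 9.7, 255] 268.5 220.9
```

View pics/s17z.png

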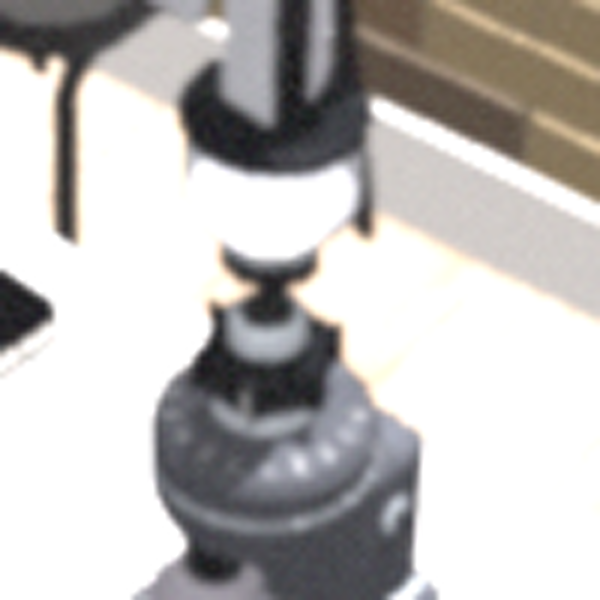

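```bash
python3 - <<'E'
from h import *
s=st(); i=viewer.camera_info('wrist'); R=np.array(s['orientation']); p=np.array(s['tcp_pos']); print(p)
im=cv2.convertScaleAbs(cv2.imread('pics/wrist17.png')[195:345,240:440],alpha=4); cv2.imwrite('pics/w17z.png',cv2.resize(im,(800,600)))
for dz in (14,18,22):
  f=lambda u,v:(R.T@(onz(i,u,v,p[2]-dz)-p)).round(1)
  print(dz,f(257,270),f(388,270),f(322.5,336),f(322.5,210))
E
```

```text
[564.92852654   9.1709072  336.78089385]
14 [ 14.    6.9 -35.7] [14.   7.  39.3] [ 14.  -36.1   1.9] [14.  42.   1.8]
18 [ 18.    5.3 -36.5] [18.   5.3 40.2] [ 18.  -38.7   1.9] [18.  41.2  1.8]
22 [ 22.    3.7 -37.3] [22.   3.7 41. ] [ 22.  -41.3   1.9] [22.  40.3  1.8]
```

View pics/w17z.png

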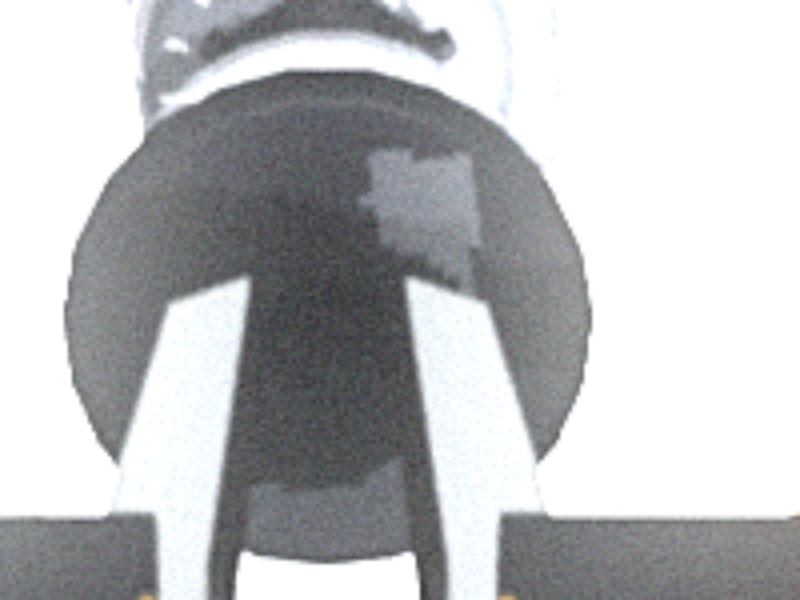

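Scene view: skirt and collar centres coincide across the view to within about 0.5 mm (both at zoom x≈269). I lower to just above the collar, then in small steps while watching the force.

```bash
python3 -m crank '[{"dx":0.3,"dy":0,"dz":0.015,"rx":0,"ry":0,"rz":0,"fingers":0.1},{"dx":0.6,"dy":0,"dz":0.015,"rx":0,"ry":0,"rz":0,"fingers":0.1},{"dx":0.83,"dy":0,"dz":0.015,"rx":0,"ry":0,"rz":0,"fingers":0.1},{"dx":0.83,"dy":0,"dz":0.015,"rx":0,"ry":0,"rz":0,"fingers":0.1}]' 20
python3 - <<'E'
from h import *
s=rel([565.3,9.6,295],-7.1)
E
python3 -m crank '[{"dx":0.05,"dy":0,"dz":0,"rx":0,"ry":0,"rz":0,"fingers":0.1},{"dx":0.1,"dy":0,"dz":0,"rx":0,"ry":0,"rz":0,"fingers":0.1},{"dx":0.15,"dy":0,"dz":0,"rx":0,"ry":0,"rz":0,"fingers":0.1},{"dx":0.15,"dy":0,"dz":0,"rx":0,"ry":0,"rz":0,"fingers":0.1}]' 20
python3 - <<'E'
from h import *
s=rel([565.3,9.6,295],-7.1)
E
```

```text
time_s: 20.1
tcp_pos: [565.4, 9.8, 311.3]
orientation: [[-0.001, 0.124, 0.992], [0.0, 0.992, -0.124], [-1.0, -0.0, -0.001]]
ft_force: [-0.4, 0.8, -0.9]
gripper_width: 0.204
t 20.1 tcp [565.4   9.8 311.3] yawz -7.11 F [-0.45  0.78 -0.93] T [-0.093 -0.049  0.017] w 0.204
dxyz [ 0.544 -0.005 -0.   ] rx -0.002
time_s: 20.6
tcp_pos: [565.5, 9.8, 307.4]
orientation: [[-0.0, 0.124, 0.992], [-0.0, 0.992, -0.124], [-1.0, -0.0, -0.0]]
ft_force: [0.5, 0.5, -0.9]
gripper_width: 0.21
t 20.6 tcp [565.5   9.8 307.4] yawz -7.1 F [ 0.54  0.49 -0.87] T [-0.024 -0.056  0.008] w 0.21
dxyz [ 0.415 -0.007 -0.005] rx -0.001
```

```bash
python3 -m crank '[{"dx":0.05,"dy":0,"dz":0,"rx":0,"ry":0,"rz":0,"fingers":0.1},{"dx":0.1,"dy":0,"dz":0,"rx":0,"ry":0,"rz":0,"fingers":0.1},{"dx":0.1,"dy":0,"dz":0,"rx":0,"ry":0,"rz":0,"fingers":0.1}]' 20
python3 - <<'E'
from h import *
s=rel([565.3,9.6,295],-7.1)
E
python3 -m crank '[{"dx":0.05,"dy":0,"dz":0,"rx":0,"ry":0,"rz":0,"fingers":0.1},{"dx":0.1,"dy":0,"dz":0,"rx":0,"ry":0,"rz":0,"fingers":0.1},{"dx":0.1,"dy":0,"dz":0,"rx":0,"ry":0,"rz":0,"fingers":0.1}]' 20
python3 - <<'E'
from h import *
s=rel([565.3,9.6,295],-7.1)
E
```

```text
time_s: 20.98
tcp_pos: [565.5, 9.8, 304.4]
orientation: [[-0.0, 0.124, 0.992], [-0.0, 0.992, -0.124], [-1.0, -0.0, -0.0]]
ft_force: [0.6, 0.5, -1.0]
gripper_width: 0.21
t 20.98 tcp [565.5   9.8 304.4] yawz -7.1 F [ 0.56  0.45 -0.99] T [-0.004 -0.052 -0.024] w 0.21
dxyz [ 0.312 -0.007 -0.005] rx -0.001
time_s: 21.35
tcp_pos: [565.5, 9.8, 301.4]
orientation: [[-0.0, 0.124, 0.992], [0.0, 0.992, -0.124], [-1.0, 0.0, -0.0]]
ft_force: [1.7, 0.3, -0.1]
gripper_width: 0.21
t 21.35 tcp [565.5   9.8 301.4] yawz -7.1 F [ 1.65  0.33 -0.1 ] T [-0.032 -0.063 -0.038] w 0.21
dxyz [ 0.212 -0.007 -0.004] rx -0.001
```

The skirt is about 6 mm over the collar with hardly any force. Continuing down.

```bash
python3 -m crank '[{"dx":0.05,"dy":0,"dz":0,"rx":0,"ry":0,"rz":0,"fingers":0.1},{"dx":0.1,"dy":0,"dz":0,"rx":0,"ry":0,"rz":0,"fingers":0.1},{"dx":0.13,"dy":0,"dz":0,"rx":0,"ry":0,"rz":0,"fingers":0.1},{"dx":0.13,"dy":0,"dz":0,"rx":0,"ry":0,"rz":0,"fingers":0.1}]' 20
python3 - <<'E'
from h import *
s=rel([565.3,9.6,295],-7.1)
E
python3 -m crank '[{"dx":0.03,"dy":0,"dz":0,"rx":0,"ry":0,"rz":0,"fingers":0.1},{"dx":0.05,"dy":0,"dz":0,"rx":0,"ry":0,"rz":0,"fingers":0.1},{"dx":0.05,"dy":0,"dz":0,"rx":0,"ry":0,"rz":0,"fingers":0.1}]' 20
python3 - <<'E'
from h import *
s=rel([565.3,9.6,295],-7.1)
E
```

```text
time_s: 21.85
tcp_pos: [565.5, 9.8, 297.6]
orientation: [[-0.0, 0.124, 0.992], [0.0, 0.992, -0.124], [-1.0, 0.0, -0.0]]
ft_force: [-0.4, -0.5, -1.1]
gripper_width: 0.206
t 21.85 tcp [565.5   9.8 297.6] yawz -7.1 F [-0.38 -0.51 -1.09] T [-0.033 -0.054 -0.034] w 0.206
dxyz [ 0.085 -0.007 -0.006] rx -0.001
time_s: 22.22
tcp_pos: [565.5, 9.8, 296.1]
orientation: [[-0.0, 0.124, 0.992], [0.0, 0.992, -0.124], [-1.0, 0.0, -0.0]]
ft_force: [-0.6, 0.1, -0.8]
gripper_width: 0.207
t 22.23 tcp [565.5   9.8 296.1] yawz -7.1 F [-0.61  0.08 -0.77] T [-0.046 -0.046  0.029] w 0.207
dxyz [ 0.036 -0.007 -0.006] rx -0.001
```

```bash
python3 -m crank '[{"dx":0.02,"dy":0,"dz":0,"rx":0,"ry":0,"rz":0,"fingers":0.1},{"dx":0.03,"dy":0,"dz":0,"rx":0,"ry":0,"rz":0,"fingers":0.1},{"dx":0.03,"dy":0,"dz":0,"rx":0,"ry":0,"rz":0,"fingers":0.1}]' 20
python3 - <<'E'
from h import *
s=rel([565.3,9.6,295],-7.1)
E
python3 -m crank '[{"dx":0.01,"dy":0,"dz":0,"rx":0,"ry":0,"rz":0,"fingers":0.1},{"dx":0.02,"dy":0,"dz":0,"rx":0,"ry":0,"rz":0,"fingers":0.1},{"dx":0.02,"dy":0,"dz":0,"rx":0,"ry":0,"rz":0,"fingers":0.1}]' 20
python3 - <<'E'
from h import *
s=rel([565.3,9.6,295],-7.1)
E
```

```text
time_s: 22.6
tcp_pos: [565.5, 9.8, 295.4]
orientation: [[0.0, 0.124, 0.992], [0.0, 0.992, -0.124], [-1.0, 0.0, 0.0]]
ft_force: [-0.3, 0.7, 0.7]
gripper_width: 0.207
t 22.6 tcp [565.5   9.8 295.4] yawz -7.1 F [-0.28  0.71  0.7 ] T [-0.001 -0.003 -0.048] w 0.207
dxyz [ 0.014 -0.007 -0.007] rx -0.001
time_s: 22.98
tcp_pos: [565.6, 9.8, 295.4]
orientation: [[0.001, 0.124, 0.992], [-0.0, 0.992, -0.124], [-1.0, 0.0, 0.001]]
ft_force: [-1.7, 0.7, 5.5]
gripper_width: 0.207
t 22.98 tcp [565.6   9.8 295.4] yawz -7.1 F [-1.69  0.67  5.51] T [0.007 0.262 0.011] w 0.207
dxyz [ 0.013 -0.007 -0.009] rx -0.001
```

Seated: TCP is 295.4 against 295.1 expected, with a push of about 6.5 N. I relax 0.6 mm, release and rise.

```bash
python3 -m crank '[{"dx":-0.02,"dy":0,"dz":0,"rx":0,"ry":0,"rz":0,"fingers":0.1},{"dx":-0.02,"dy":0,"dz":0,"rx":0,"ry":0,"rz":0,"fingers":0.3},{"dx":-0.02,"dy":0,"dz":0,"rx":0,"ry":0,"rz":0,"fingers":0.5},{"dx":-0.02,"dy":0,"dz":0,"rx":0,"ry":0,"rz":0,"fingers":0.5},{"dx":-0.02,"dy":0,"dz":0,"rx":0,"ry":0,"rz":0,"fingers":0.5}]' 20
python3 -m crank '[{"dx":-0.5,"dy":0,"dz":0,"rx":0,"ry":0,"rz":0,"fingers":0.5},{"dx":-1.5,"dy":0,"dz":0,"rx":0,"ry":0,"rz":0,"fingers":0.5},{"dx":-2.5,"dy":0,"dz":0,"rx":0,"ry":0,"rz":0,"fingers":0.5},{"dx":-3,"dy":0,"dz":0,"rx":0,"ry":0,"rz":0,"fingers":0.5},{"dx":-3,"dy":0,"dz":0,"rx":0,"ry":0,"rz":0,"fingers":0.5}]' 20
python3 - <<'E'
from h import *
s=rel([565.3,9.6,295],-7.1)
for n in('wrist','scene'):
    i=viewer.camera_info(n); im=viewer.read_camera(n)[:,:,::-1]; cv2.imwrite(f'pics/{n}18.png',im)
im=cv2.imread('pics/scene18.png')[165:265,285:385]
cv2.imwrite('pics/s18z.png',cv2.resize(cv2.convertScaleAbs(im,alpha=2,beta=10),(600,600),interpolation=cv2.INTER_CUBIC))
E
```

```text
time_s: 23.6
tcp_pos: [565.6, 9.8, 295.3]
orientation: [[0.0, 0.124, 0.992], [-0.0, 0.992, -0.124], [-1.0, 0.0, 0.0]]
ft_force: [-0.5, 0.4, 3.1]
gripper_width: 0.502
time_s: 24.22
tcp_pos: [565.7, 9.8, 385.8]
orientation: [[0.001, 0.124, 0.992], [-0.0, 0.992, -0.124], [-1.0, 0.0, 0.001]]
ft_force: [0.1, -0.6, -0.9]
gripper_width: 0.501
t 24.23 tcp [565.7   9.8 385.8] yawz -7.1 F [ 0.1  -0.56 -0.88] T [-0.027 -0.057 -0.009] w 0.501
dxyz [ 3.027 -0.008 -0.014] rx -0.0
```

View pics/s18z.png

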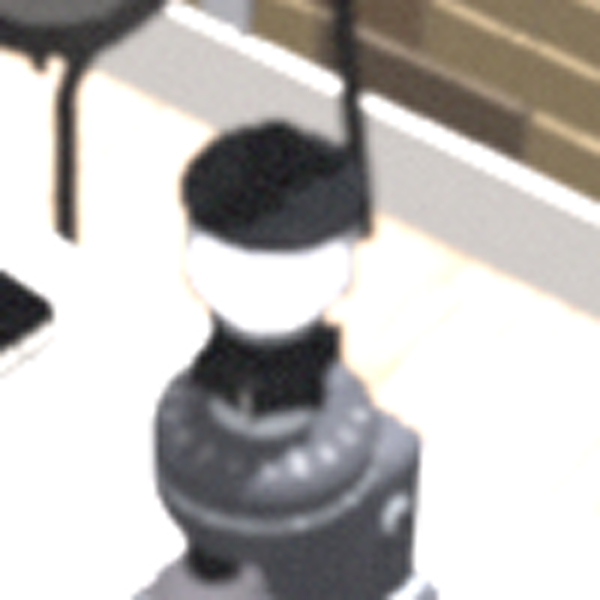

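View pics/wrist18.png

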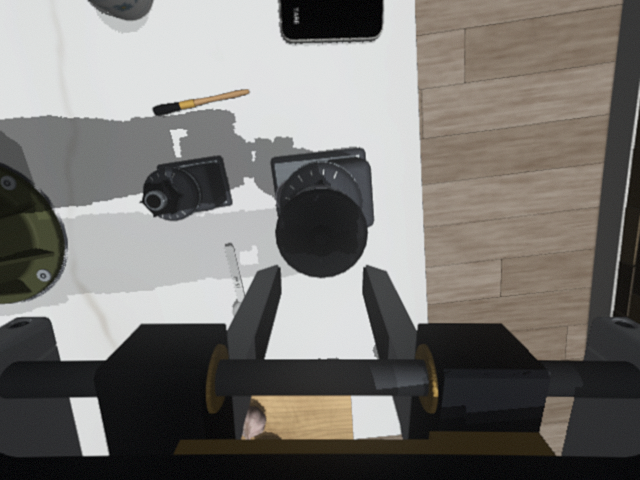

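The hopper is seated upright, the dial silhouette hasn't changed and the gripper is about 75 mm clear. Handing in.

```bash
python3 - <<'E'
from h import *
print(manip.finish_job(), manip.read_state()['time_s'])
E
```

```text
the job is handed in; nothing more can be done
the job is handed in; nothing more can be done
```

I set the dial four clicks from the burr stop, put the hopper back on the collar, and handed the job in after about 24 s of the 69 s allowed. No verdict was reported.

- **Dial:** I turned it clockwise until the wrist torque rose from about 0.07 to 0.32 N·m. That is roughly 10 N at the stop, below the 25 N limit. Zero is therefore three clicks clockwise of the start. I turned it back to the fourth click and let go. The picture after release showed the dial resting 20° counter-clockwise of where it started, which is click 4.
- **Hopper:** I lowered it in small steps until it touched bottom, with the tool at 295.4 mm against 295.1 mm expected and a push of about 6.5 N. I then eased off and let go. The last pictures show it upright and fully down, with the dial unchanged. The gripper is clear, and nothing around it appears to have moved.

**Checks that disagreed:**
- **Grip on the dial:** the fingers closed to about 61 mm rather than the 54 mm between the flats, at every height and sideways position I tried. I took this to be a grip over the ridges. The dial turned with the gripper without slipping.
- **Wrist camera:** it read 1–2 mm off along the jaws, so I used the dial axis measured by the grip, (565.3, 9.7).

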